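Hang the sampling probes and clamp the rack

TASK

Pull every sampling probe out of the upright white holder and hang each in its own slot of the metal rack, collar flat on the plate behind the front ridge. Then swing the rack's gate shut over the probes, and after that turn the black ratchet knob clockwise until the clamp is fully tight and the knob slips on (about a further quarter turn or more). Leave the bottle, beaker and jar alone.

Things in the scene. Friction and masses are not known exactly. Their poses are not given: they have to be found in the camera images.
- probe_1: sampling probe, 121 mm long, about 70 g, round about its z axis (up). Origin at the lower tip, on the axis. Steel tube 10 mm diameter from 0 to 70 mm, white collar 36 mm diameter from 70 to 76 mm, white grip 24 mm diameter from 76 to 121 mm. Two or three of three are present; each starts upright in a holder well, tip on the well's floor, collar 30 mm above the holder's top
- probe_2: sampling probe, 121 mm long, about 70 g, round about its z axis (up). Origin at the lower tip, on the axis. Steel tube 10 mm diameter from 0 to 70 mm, white collar 36 mm diameter from 70 to 76 mm, white grip 24 mm diameter from 76 to 121 mm. Two or three of three are present; each starts upright in a holder well, tip on the well's floor, collar 30 mm above the holder's top
- probe_3: sampling probe, 121 mm long, about 70 g, round about its z axis (up). Origin at the lower tip, on the axis. Steel tube 10 mm diameter from 0 to 70 mm, white collar 36 mm diameter from 70 to 76 mm, white grip 24 mm diameter from 76 to 121 mm. Two or three of three are present; each starts upright in a holder well, tip on the well's floor, collar 30 mm above the holder's top
- holder: fixed white plastic block 76 (x) x 180 (y) x 50 (z) mm on the bench, origin at the centre of its underside; three wells 17 mm wide and 40 mm deep in its top, at y = -55, 0 and 55 mm
- rack: metal rack fixed to the bench, origin at the centre of its underside (base plate 100 x 290 mm). Open front at its -x side, towards the robot. Fork plate 8 mm thick, top 90 mm above the bench, x -26 to 34 mm, y within 95 mm, with three slots. Gate pivot post at y = 120 mm. At x = -38, y = -120 mm a post 20 x 24 mm carries the clamp arm; the knob above it tops out at 238 mm
- slot_1 (a point): centre of rack slot 1 at the plate's top face, rack axes; a hung probe's axis comes here within 8 mm, collar resting on the plate. Slot 15 mm wide, open to the front (-x). Slots 50 mm apart, slot 1 by the pivot. A ridge 4 mm high stands 21 to 26 mm in front of this point on both sides of the slot: bring a probe in from the front with its collar above the ridge (or from above), then lower it
- slot_2 (a point): centre of rack slot 2 at the plate's top face, rack axes; a hung probe's axis comes here within 8 mm, collar resting on the plate. Slot 15 mm wide, open to the front (-x). Slots 50 mm apart, slot 1 by the pivot. A ridge 4 mm high stands 21 to 26 mm in front of this point on both sides of the slot: bring a probe in from the front with its collar above the ridge (or from above), then lower it
- slot_3 (a point): centre of rack slot 3 at the plate's top face, rack axes; a hung probe's axis comes here within 8 mm, collar resting on the plate. Slot 15 mm wide, open to the front (-x). Slots 50 mm apart, slot 1 by the pivot. A ridge 4 mm high stands 21 to 26 mm in front of this point on both sides of the slot: bring a probe in from the front with its collar above the ridge (or from above), then lower it
- gate (a joint): swing gate of the rack: a level steel bar 18 mm wide, 10 mm thick (149 to 159 mm above the bench, so it passes 8 mm above hung probes), turning about the vertical pivot. 0 = shut, over the probes with its free end under the clamp; grows, counterclockwise from above, as the free end swings away from the robot; starts at 1.25 to 1.55 rad; stays where left (resists with about 0.12 N m)
- gate_handle (a point): the point to hold on the gate's upright black handle, a peg 16 mm diameter standing 45 mm above the bar; the point is on the peg's axis, 25 mm above the bar's top face and 145 mm from the pivot axis
- gate_pivot (a point): point on the gate's vertical pivot axis, at the height of the bar's top
- screw (a joint): clamp screw turned by the ratchet knob, 0 = loose, 6.0 rad = fully tight (hard stop); its rubber foot goes down 1.6 mm per rad onto the gate's end. Starts between 0.2 and 1.4 rad; turns easily (0.03 N m); turning the knob back loosens it
- ratchet (a joint): rotation of the knob relative to the screw, 0 at the start: it stays put until the screw is tight, then grows as the knob slips on clockwise at 0.25 N m; the job needs more than 0.35 rad of slip
- knob_grip (a point): point on the knob's vertical axis at the height to grip. The knob is a black ribbed cylinder, 44 mm diameter, 36 mm tall (from 20 mm below to 16 mm above this point), with a white index line on top; clockwise from above tightens. The arm it stands on is 30 mm below this point, with a collar 30 mm wide and 8 mm high on it
- wash_bottle: bystander: clear bottle 64 mm diameter, 140 mm tall, origin under its centre; leave alone
- beaker: bystander: glass beaker 70 mm diameter, 90 mm tall, origin under its centre; leave alone
- jar: bystander: amber jar 60 mm diameter, 80 mm tall, origin under its centre; leave alone
Not all that is in view belongs to the job. Leave any orange or yellow look-alike of the probe_3 alone.

How it is judged:
By the outcome, as a careful person would: the job done as asked, in the order asked, and still so for the second after the job is handed in, with the robot touching nothing.
Of probe_1, probe_2, probe_3 only 2 to 3 are there at a start; the rules pass over those that are not, and their reading is None.
At some moment in a run one of probe_1, probe_2, probe_3 may be knocked a few centimetres aside while the robot is not near it.
Once in a run the grip may slacken for a moment while it holds something.
It also fails if it takes over 208 s, if anything falls off the work surface, if the arm or the gripper's body presses on something with over 40 N, if the wrist force passes 120 N, or if a joint passes its speed limit or range.

ROBOT

A 7-joint arm with a two-finger parallel gripper is mounted at the origin on the work surface. World frame = base frame: x ahead of the robot, y to its left, z up, the work surface at z = 0. Lengths are in m, angles in rad, forces in N, time in s.
With the tool pointing down it reaches from about 0.425 to 0.875 m from the base axis. Payload 4.7 kg.
Tool frame: the origin (TCP) lies midway between the tips of the shut fingers; the grasp point (between the pads) lies 19 mm behind it; z points along the fingers, y is the direction in which the jaws open and shut (so a half turn about z gives the same grasp; the last joint's range is limited). The gripper opens to 85 mm and grips with 20 to 120 N. Pads are 22 mm wide; open, the fingers measure 114 mm over their backs; the gripper's body (76 mm by 85 mm) begins 54 mm behind the grasp point. The pads swing forward as they close: fully open they stand 13 mm farther back than shut.
Start: joints at [1.248, 0.321, -0.07, 1.45, 0.023, 1.371, -0.057], TCP at [0.215, -0.614, 0.231] pointing down, gripper open.
Joint ranges: [-2.86, 2.86], [-0.3, 2.09], [-1.38, 1.24], [0.06, 2.45], [-1.56, 4.7], [0.09, 2.05], [-2.69, 2.69]. Speed limits (rad/s): [2.57, 2.57, 3.14, 3.14, 3.14, 3.14, 3.14].

INTERFACE

Orientations are given as a unit quaternion [x, y, z, w].
In Python, from cell import bot gives the robot as it stands.
- The arm moves only by the tool carry_out, never from a script. Its arguments are lists of equal length, an entry for each row: "travel": the shift along the world's x, y, z in cm, a list of three; "rot": the turn, a rotation vector about the world's x, y, z in rad, a list of three. In form: {"travel": [[tx, ty, tz], ...], "rot": [[wx, wy, wz], ...]}. A call has 1 to 12 rows; each row is the pose to reach, as a shift and turn from the pose measured when the call began; what a row does not reach only later rows make up. A row lasts 1/12 s, in which the tool goes at most 41.7 mm and 7.16 degrees, less where a joint would pass 70% of its speed; a pose out of reach is approached as far as the arm can. A call with a gripper value outside its range is refused whole. "hand" is the closure in counts, from 0 (fully open) to 255 (shut), set as the call begins (left out, the last holds). The fingers move at their own pace and stop on an object; "grip_force" is the grip in N (left out, the last holds). Time passes only in rows, so rows that repeat a pose let the fingers close. It gives the time, the measured TCP pose, the force and the opening at its end, in the units of the state.
- bot.observe(): the state, without advancing time (a new reading comes with each control period).
- bot.get_image(name): name is "side" or "top" or "wrist"; returns (picture, depth): 420x560x3 uint8, red, green, blue; 420x560 float32, m along the optical axis (not along the pixel's ray), 0 where there is no reading.
- bot.camera_params(name): a dict with "fovy" (degrees; the focal length in pixels is half the picture's height over the tangent of half this angle, whatever the lens; pixels are square), "cx", "cy" (the principal point, pixels), "R" (3x3) and "t" (3): a world point X has camera coordinates R X + t; the wrist camera has in their place "T_tool_cam" (4x4, takes a point from camera to tool coordinates, whose origin is the TCP and whose axes are the flange's). Camera axes: x right, y down, z forward; pixel columns grow to the right and rows downward; lengths in m; the calibration is good to about 2 mm. A picture is of the moment at which its call begins: read the wrist's pose just before it. camera_params takes no time and is no camera call.
- bot.sign_off(): hands the job in, once; it reports no verdict.
Trained networks look in the newest picture that a camera, given by its name, has taken for a name from the list of things; names that differ only in an ending like _2 or _b are one class to them, and where a whole thing is asked for, a point or a joint stands for the part that bears it (a point fixed in the world has none). Each returns a list of dicts, best first, with "confidence" (0 to 1); they miss things now and then, are a little off and sometimes report something else, mostly with a low value. They report only what shows in the picture. A call takes as long as a camera call. They do not tell look-alikes from the thing itself.
- bot.masks_of(camera, thing): "mask" (420x560 bool, what is visible of it) and "rect" ([left, top, right, bottom] in pixels, round what is visible of it).
- bot.place_of(camera, thing): "pixel" ([column, row] in pixels: a listed point, or the origin of a listed thing).
The state is a dict: "time": time; "joint_pos": joint angles; "joint_vel": joint speeds; "joint_efforts": joint torques, N m; "position": TCP position; "eef_rot": TCP orientation; "wrist_force": force on the tool from outside, world axes, zero at the start; "wrist_torque": the same for the moment, N m; "opening": finger opening in m.
Only numpy, scipy, OpenCV 4.12 (cv2) and the standard library are available. Lean on these libraries where they do the work, as an engineer would, in place of code of your own. Each camera call takes 0.05 s, during which the arm holds its last target.

## Working session

There is one attempt and no reset: what is moved stays moved. The work goes in short steps, Python scripts to look and compute and a tool call to move; the robot and the scene stay as the last step left them, time stands still between calls to the robot, and variables do not carry over. Pictures are saved under pics/ and viewed, and the job is handed in when it is done.

Besides the shell and the picture viewer there is one more tool, called as name(argument=value, ...) on one line, values as JSON. carry_out: Moves the arm, as the interface text tells. Its arguments: {"type":"object","properties":{"travel":{"type":"array","items":{"type":"array","items":{"type":"number"}}},"rot":{"type":"array","items":{"type":"array","items":{"type":"number"}}},"hand":{"type":"number"},"grip_force":{"type":"number"}},"required":["travel","rot"]}

```bash
ls; mkdir -p pics; cat > h.py <<'E'
import numpy as np, cv2
from cell import bot
from scipy.spatial.transform import Rotation as R
def snap(n,f):
    s=bot.observe(); im,d=bot.get_image(n); cv2.imwrite('pics/%s.png'%f,im[:,:,::-1]); np.savez('pics/%s.npz'%f,im=im,d=d,p=s['position'],q=s['eef_rot']); return im,d,s
def cam(n,s=None):
    c=bot.camera_params(n); f=210/np.tan(np.radians(c['fovy'])/2)
    if 'R' in c: Rc=np.array(c['R']).T; o=-Rc@np.array(c['t'])
    else:
        T=np.eye(4);T[:3,:3]=R.from_quat(s['eef_rot']).as_matrix();T[:3,3]=s['position'];T=T@np.array(c['T_tool_cam']);Rc=T[:3,:3];o=T[:3,3]
    return f,c['cx'],c['cy'],Rc,o
def dist(n): 
    c=bot.camera_params(n); return {k:v for k,v in c.items() if k not in('R','t')}
def pts(d,C):
    f,cx,cy,Rc,o=C; v,u=np.mgrid[:d.shape[0],:d.shape[1]]
    P=np.stack([(u-cx)/f*d,(v-cy)/f*d,d],-1); return P@Rc.T+o
def atz(px,z,C):
    f,cx,cy,Rc,o=C; r=Rc@np.array([(px[0]-cx)/f,(px[1]-cy)/f,1]); return o+r*(z-o[2])/r[2]
def proj(X,C):
    f,cx,cy,Rc,o=C; p=Rc.T@(np.array(X)-o); return f*p[0]/p[2]+cx,f*p[1]/p[2]+cy
E
python3 - <<'E'
from h import *
print(bot.observe())
for n in('side','top','wrist'):
    snap(n,n+'0'); print(n,bot.camera_params(n))
E
```

```text
pics
{'time': 0.0, 'joint_pos': array([ 1.2480779 ,  0.32182847, -0.07005747,  1.45171935,  0.02258899,
        1.37081756, -0.05690459]), 'joint_vel': array([ 0.0004975 , -0.00038326, -0.00044366, -0.00098224, -0.00095236,
       -0.00073181, -0.00093981]), 'joint_efforts': array([-3.61609273e-04, -4.93579924e+01, -3.82615831e-01, -3.14331436e+01,
        1.29981368e-02,  1.15090000e-02, -2.44406181e-06]), 'position': array([ 0.21456903, -0.6129639 ,  0.23019749]), 'eef_rot': array([ 9.85852259e-01,  1.67613655e-01, -2.15439863e-04, -9.69513703e-04]), 'wrist_force': array([ 0.42638616, -0.24344252,  0.46183175]), 'wrist_torque': array([ 0.02236321,  0.00479697, -0.01268764]), 'opening': 0.08525446921105241}
side {'fovy': 52.56832652090493, 'cx': 282.9635324548459, 'cy': 212.21093378440295, 'R': array([[-0.92597965, -0.37738095,  0.01205439],
       [-0.29766086,  0.7099844 , -0.6382164 ],
       [ 0.23229228, -0.59456351, -0.76976264]]), 't': array([0.56739415, 0.2933226 , 0.9750304 ])}
top {'fovy': 50.30631490506386, 'cx': 283.4397725818542, 'cy': 208.586010228073, 'R': array([[-0.01164272, -0.99989732, -0.00835438],
       [-0.99412478,  0.01247385, -0.10751899],
       [ 0.10761216,  0.00705348, -0.99416793]]), 't': array([0.00849783, 0.60240282, 1.25177622])}
wrist {'fovy': 64.64495126399942, 'cx': 279.9681792102247, 'cy': 208.3872507761881, 'T_tool_cam': array([[-8.45807757e-04, -9.48638025e-01, -3.16362422e-01,
         8.14711971e-02],
       [ 9.99999424e-01, -1.01160762e-03,  3.59847382e-04,
        -6.22677798e-04],
       [-6.61399548e-04, -3.16361936e-01,  9.48638334e-01,
        -1.42083577e-01],
       [ 0.00000000e+00,  0.00000000e+00,  0.00000000e+00,
         1.00000000e+00]])}
```

View pics/top0.png

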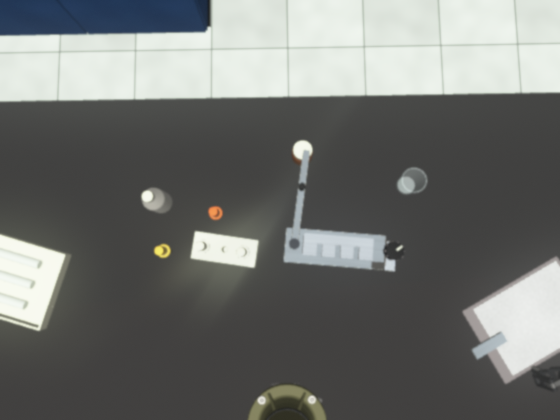

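View pics/side0.png

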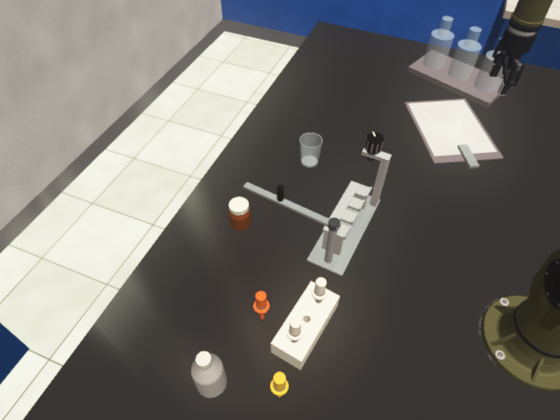

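The top view shows two white probes in the holder, near (203,246) and (242,252), with the middle well empty. The rack is around (340,250), the gate points away with its end near the jar at (302,150), and the knob is at (394,250). The orange and yellow look-alikes are at (215,212) and (162,250).

```bash
python3 - <<'E'
from h import *
t=np.load('pics/top0.npz');C=cam('top');P=pts(t['d'],C);im=t['im']
im2=cv2.resize(im[180:300,170:420],None,fx=3.2,fy=3.2,interpolation=cv2.INTER_CUBIC);cv2.imwrite('pics/top0z.png',im2[:,:,::-1])
z=P[...,2]
def fit(mask,name):
    m=np.zeros(z.shape,np.uint8);m[mask]=1
    q=P[mask][:,:2].astype(np.float32); r=cv2.minAreaRect(q); print(name,len(q),r, 'medz',np.median(z[mask]))
    return q
v,u=np.mgrid[:420,:560]
reg=lambda a,b,c,d:(u>=a)&(u<=c)&(v>=b)&(v<=d)
fit(reg(185,225,265,275)&(abs(z-.05)<.008),'holder')
for nm,r in(('p',(190,232,220,262)),('p2',(230,236,258,268))):
    for lo,hi in((.115,.14),(.08,.1)):
        m=reg(*r)&(z>lo)&(z<hi)
        if m.any(): fit(m,nm+str(lo))
fit(reg(280,222,400,275)&(z>.08)&(z<.1),'plate')
fit(reg(280,222,400,280)&(z>.004)&(z<.02),'base')
fit(reg(285,140,320,238)&(z>.145)&(z<.17),'gate')
fit(reg(285,140,320,238)&(z>.18)&(z<.22),'handle')
fit(reg(370,230,410,280)&(z>.22)&(z<.25),'knob')
fit(reg(370,230,410,280)&(z>.15)&(z<.2),'arm')
for cm in('top','side'):
  Cc=cam(cm)
  for th,zz in (('probe_1',0.01),('holder',0),('rack',0),('slot_1',.09),('slot_2',.09),('slot_3',.09),('gate_handle',.184),('gate_pivot',.159),('knob_grip',.222)):
    for k in bot.place_of(cm,th)[:4]: print(cm,th,round(k['confidence'],2),np.round(k['pixel'],1),np.round(atz(k['pixel'],zz,Cc),4))
E
```

```text
holder 1431 ((0.48901766538619995, 0.1691296100616455), (0.1807103008031845, 0.07599388808012009), 81.00151824951172) medz 0.04910103819127287
p0.115 71 ((0.4981979727745056, 0.22326868772506714), (0.021466076374053955, 0.022734252735972404), 3.126727342605591) medz 0.12977345333281676
p0.08 66 ((0.49634918570518494, 0.2196805775165558), (0.027552692219614983, 0.033870745450258255), 79.82738494873047) medz 0.08476740286799611
p20.115 67 ((0.4812800884246826, 0.11334498226642609), (0.0210666935890913, 0.021072469651699066), 89.57859802246094) medz 0.12960579772472958
p20.08 63 ((0.4797567129135132, 0.11450900882482529), (0.03504478186368942, 0.03282800316810608), 45.367027282714844) medz 0.0862869575775953
plate 1354 ((0.48573625087738037, -0.1522640585899353), (0.20600619912147522, 0.07885196805000305), 81.57608795166016) medz 0.08943084754025721
base 1707 ((0.4802280068397522, -0.1591069996356964), (0.34402304887771606, 0.167648583650589), 89.3258056640625) medz 0.00725120520478062
gate 580 ((0.6269567012786865, -0.04419470205903053), (0.01796223409473896, 0.23395361006259918), 81.7
[... 1797 characters left out ...]
  ]
side slot_1 0.74 [347.  209.9] [ 0.4901 -0.1352  0.09  ]
side slot_1 0.61 [341.5 216.8] [ 0.4965 -0.1076  0.09  ]
side slot_2 0.75 [353.7 195.4] [ 0.4882 -0.1906  0.09  ]
side slot_2 0.74 [347.  209.9] [ 0.4901 -0.1352  0.09  ]
side slot_2 0.61 [341.5 216.8] [ 0.4965 -0.1076  0.09  ]
side slot_3 0.75 [353.7 195.4] [ 0.4882 -0.1906  0.09  ]
side slot_3 0.74 [347.  209.9] [ 0.4901 -0.1352  0.09  ]
side slot_3 0.61 [341.5 216.8] [ 0.4965 -0.1076  0.09  ]
side gate_handle 0.87 [278.2 191.5] [ 0.6462 -0.0462  0.184 ]
side gate_pivot 0.67 [292.  346.7] [0.4804 0.2852 0.159 ]
side gate_pivot 0.65 [335.3 221.7] [ 0.4964 -0.0311  0.159 ]
side knob_grip 0.63 [373.  140.5] [ 0.4791 -0.268   0.222 ]
```

View pics/top0z.png

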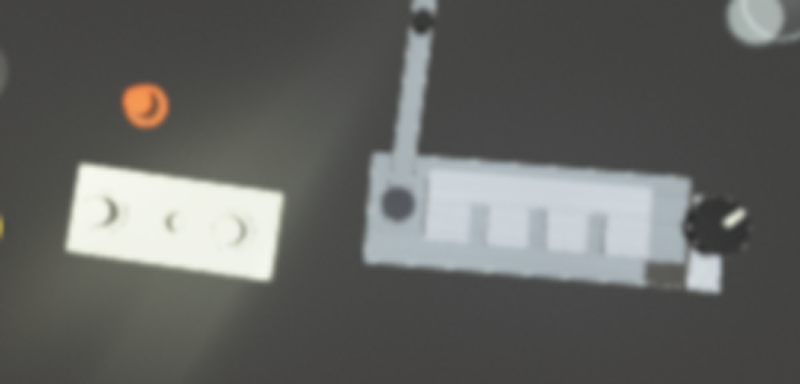

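carry_out(travel=[[0, 0, 4], [0, 0, 8], [0, 0, 12], [2, 3, 13], [4.5, 6.5, 13], [7, 10, 13], [9, 14, 13], [11, 17.5, 13], [13, 21, 13], [15, 24.5, 13], [17, 28, 13], [19, 31.5, 13]], rot=[[0, 0, 0], [0, 0, 0], [0, 0, 0], [0, 0, -0.05], [0, 0, -0.1], [0, 0, -0.15], [0, 0, -0.2], [0, 0, -0.25], [0, 0, -0.3], [0, 0, -0.35], [0, 0, -0.4], [0, 0, -0.42]])

```text
time: 2.05
position: [0.4055, -0.2963, 0.3617]
eef_rot: [0.999, -0.043, 0.0, 0.0]
wrist_force: [1.9, -0.1, 0.1]
opening: 0.0853
```

carry_out(travel=[[2, 3.5, 0], [4, 7, 0], [6, 10.5, 0], [8, 14, 0], [10, 17.5, 0], [12, 21, 0], [14, 24.5, 0], [16, 28, 0], [16, 28, 0], [16, 28, 0]], rot=[[0, 0, 0], [0, 0, 0], [0, 0, 0], [0, 0, 0], [0, 0, 0], [0, 0, 0], [0, 0, 0], [0, 0, 0], [0, 0, 0], [0, 0, 0]])

```text
time: 2.88
position: [0.5659, -0.0131, 0.3615]
eef_rot: [0.999, -0.04, 0.0, -0.0]
wrist_force: [-1.1, -1.1, -0.0]
opening: 0.0856
```

```bash
python3 - <<'E'
from h import *
im,d,s=snap('wrist','w1'); print(s['time'],s['position'],s['eef_rot'],s['joint_pos'])
E
```

```text
2.8833 [ 0.56591377 -0.01309925  0.36146463] [ 9.99218659e-01 -3.95223591e-02  6.85686327e-05 -2.24164917e-04] [ 0.52630721  0.1535138  -0.62554893  1.42538396  0.08924863  1.59115123
 -1.74165981]
```

View pics/w1.png

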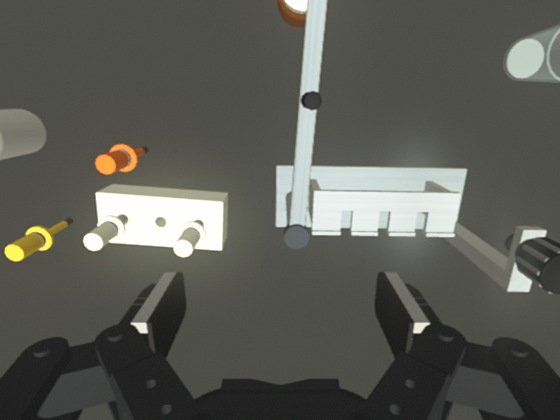

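The wrist view shows the three slots at about (346,222), (384,222) and (421,222), the pivot at (297,237), the handle at (311,100), probe tops at (97,240) and (185,246), and the knob at (540,260).

```bash
python3 - <<'E'
from h import *
t=np.load('pics/w1.npz');s=dict(position=t['p'],eef_rot=t['q']);C=cam('wrist',s);P=pts(t['d'],C);z=P[...,2]
im=t['im'];cv2.imwrite('pics/w1z.png',cv2.resize(im[155:275,265:475],None,fx=3.8,fy=3.8,interpolation=cv2.INTER_CUBIC)[:,:,::-1])
v,u=np.mgrid[:420,:560]
reg=lambda a,b,c,d:(u>=a)&(u<=c)&(v>=b)&(v<=d)
def fit(m,n):
    q=P[m][:,:2].astype(np.float32); print(n,len(q),cv2.minAreaRect(q),np.median(z[m]))
fit(reg(310,185,463,240)&(abs(z-.089)<.003)|reg(310,185,463,240)&(abs(z-.093)<.003),'plate+ridge')
fit(reg(310,185,463,240)&(abs(z-.094)<.0015),'ridge')
fit(reg(85,180,235,255)&(abs(z-.05)<.004),'holder')
fit(reg(80,210,120,255)&(z>.125)&(z<.14),'pA');fit(reg(165,210,210,258)&(z>.125)&(z<.14),'pB')
fit(reg(290,0,330,235)&(abs(z-.159)<.004),'gate')
fit(reg(295,85,325,112)&(z>.19)&(z<.22),'handle')
fit(reg(280,220,312,250)&(z>.155)&(z<.2),'pivot')
fit(reg(500,225,560,300)&(z>.23)&(z<.25),'knob')
# slot gaps along plate row: points with low z between
for th,zz in (('slot_1',.09),('gate_handle',.184),('gate_pivot',.159),('knob_grip',.222),('probe_1',.01),('holder',0),('rack',0)):
    for k in bot.place_of('wrist',th)[:5]: print(th,round(k['confidence'],2),np.round(k['pixel'],1),np.round(atz(k['pixel'],zz,C),4))
m=reg(310,185,463,240)&(abs(z-.091)<.005)
np.save('pics/plate.npy',P[m])
E
```

```text
plate+ridge 5642 ((0.49038267135620117, -0.15264669060707092), (0.20860202610492706, 0.06676919758319855), 82.17053985595703) 0.08973400805099932
ridge 376 ((0.4636904001235962, -0.14896488189697266), (0.2029799371957779, 0.009598102420568466), 83.11212158203125) 0.09368460895532402
holder 4742 ((0.4895302653312683, 0.17033344507217407), (0.18121768534183502, 0.07727017998695374), 80.89900207519531) 0.04937428209773714
pA 303 ((0.4985780715942383, 0.22406695783138275), (0.02249966561794281, 0.02383751980960369), 8.34105396270752) 0.1300993972794856
pB 286 ((0.48127347230911255, 0.1152312308549881), (0.022820018231868744, 0.022324971854686737), 40.43565368652344) 0.13021191356253564
gate 3796 ((0.6172655820846558, -0.042507611215114594), (0.020743880420923233, 0.22530628740787506), 82.35283660888672) 0.15844495998686767
handle 282 ((0.6429001092910767, -0.04581020772457123), (0.015127894468605518, 0.01480737142264843), 85.51631927490234) 0.2032607761404876
pivot 590 ((0.5020110607147217, -0.025269534438848495), (0.026703912764787674, 0.03217120096087456), 85.76484680175781) 0.16428975
[... 166 characters left out ...]
4.9] [ 0.4933 -0.0979  0.09  ]
slot_1 0.7 [379.9 214.9] [ 0.49  -0.139  0.09 ]
slot_1 0.58 [418.2 214.8] [ 0.4861 -0.1895  0.09  ]
gate_handle 0.88 [313.6 101. ] [ 0.6417 -0.0495  0.184 ]
gate_pivot 0.75 [294.9 235.9] [ 0.4986 -0.024   0.159 ]
knob_grip 0.76 [551.9 266.3] [ 0.475  -0.2643  0.222 ]
probe_1 0.88 [ 69.5 219.6] [0.491  0.3281 0.01  ]
probe_1 0.86 [204.2 213.7] [0.4838 0.1138 0.01  ]
probe_1 0.85 [133.3 209. ] [0.5004 0.2234 0.01  ]
probe_1 0.74 [520.2  58.7] [ 0.6712 -0.3495  0.01  ]
probe_1 0.68 [143.9 150.5] [0.5892 0.1877 0.01  ]
holder 0.86 [168.6 212.5] [0.4871 0.1731 0.    ]
rack 0.78 [366.  198.3] [ 0.4856 -0.1428  0.    ]
rack 0.42 [345.9 213.9] [ 0.4619 -0.1106  0.    ]
```

View pics/w1z.png

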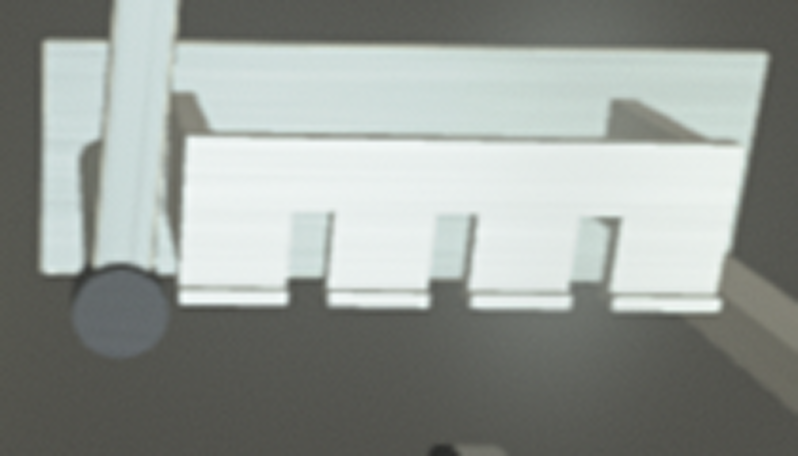

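```bash
python3 - <<'E'
from h import *
t=np.load('pics/w1.npz');s=dict(position=t['p'],eef_rot=t['q']);C=cam('wrist',s)
g=lambda a,b,z:atz((265-.5+a/3.8,155-.5+b/3.8),z,C)[:2]
bl,br=g(187,134,.09),g(743,143,.09);fl,fr=g(178,305,.094),g(722,310,.094)
print(bl,br,fl,fr, np.linalg.norm(bl-br),np.linalg.norm(fl-fr),np.linalg.norm(bl-fl))
for a,b in((bl,br),(fl,fr)): print(np.degrees(np.arctan2(*(a-b))))
for a in((289,331),(432,474),(573,617)):
    A,B=g(a[0],260,.09),g(a[1],260,.09);print((A+B)/2,np.linalg.norm(A-B))
E
```

```text
[ 0.53133875 -0.05342851] [ 0.51306191 -0.24178647] [ 0.47054351 -0.04696678] [ 0.45332353 -0.23781247] 0.1892426102616872 0.19162098892237756 0.061137668549676165
5.542201215683916
5.1558285195886855
[ 0.48219381 -0.09424808] 0.014732377403581616
[ 0.4781838  -0.14424963] 0.014733466641477384
[ 0.47420154 -0.19390519] 0.015436193542949724
```

carry_out(travel=[[-2.1, 3.2, -3], [-4.2, 6.4, -6], [-6.3, 9.6, -9], [-8.5, 12.8, -12], [-8.5, 12.8, -15], [-8.5, 12.8, -18], [-8.5, 12.8, -21], [-8.5, 12.8, -23.5], [-8.5, 12.8, -25.5], [-8.5, 12.8, -27], [-8.5, 12.8, -27], [-8.5, 12.8, -27]], rot=[[0, 0, 0], [0, 0, 0], [0, 0, 0], [0, 0, 0], [0, 0, 0], [0, 0, 0], [0, 0, 0], [0, 0, 0], [0, 0, 0], [0, 0, 0], [0, 0, 0], [0, 0, 0]])

```text
time: 4.28
position: [0.4799, 0.1101, 0.0917]
eef_rot: [0.999, -0.044, -0.0, 0.001]
wrist_force: [1.2, -0.9, -0.1]
opening: 0.0849
```

```bash
python3 - <<'E'
from h import *
im,d,s=snap('wrist','w2'); print(s['time'],s['position'],s['eef_rot'],s['joint_pos'],s['wrist_force'])
E
```

```text
4.2833 [0.47991067 0.11011711 0.09174633] [ 9.99035130e-01 -4.39125859e-02 -2.08991760e-04  6.70348488e-04] [ 0.40383923  0.16675686 -0.7290835   1.97630151  0.12948194  1.04494227
 -2.04232292] [ 1.2360945  -0.87821133 -0.11584078]
```

View pics/w2.png

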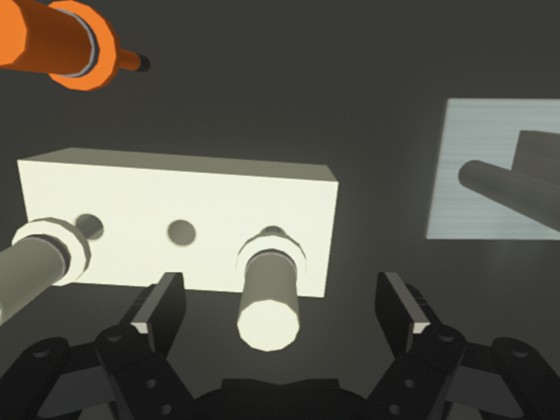

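The wrist view shows probe B between the open fingers. Its top is at (268,322), slightly left of centre. I'll correct the y position and close.

carry_out(travel=[[0.1, 0.4, 0], [0.1, 0.4, 0], [0.1, 0.4, 0]], rot=[[0, 0, 0], [0, 0, 0], [0, 0, 0]])

```text
time: 4.58
position: [0.4827, 0.1148, 0.0939]
eef_rot: [0.999, -0.044, 0.002, 0.0]
wrist_force: [-0.4, 0.2, 0.0]
opening: 0.0852
```

carry_out(travel=[[0, 0, 0], [0, 0, 0], [0, 0, 0], [0, 0, 0], [0, 0, 0], [0, 0, 0], [0, 0, 0], [0, 0, 0]], rot=[[0, 0, 0], [0, 0, 0], [0, 0, 0], [0, 0, 0], [0, 0, 0], [0, 0, 0], [0, 0, 0], [0, 0, 0]], hand=255, grip_force=50)

```text
time: 5.25
position: [0.4828, 0.1148, 0.094]
eef_rot: [0.999, -0.044, 0.002, 0.0]
wrist_force: [-0.9, -0.3, 2.6]
opening: 0.0232
```

carry_out(travel=[[0, 0, 1.5], [0, 0, 4], [0, 0, 7], [0, 0, 10], [0, 0, 13], [0, -1, 16], [0, -3, 18], [0, -6, 18.5], [0.2, -9, 18.5], [0.3, -12, 18.5], [0.4, -15, 18.5], [0.5, -18, 18.5]], rot=[[0, 0, 0], [0, 0, 0], [0, 0, 0], [0, 0, 0], [0, 0, 0], [0, 0, 0], [0, 0, 0], [0, 0, 0], [0, 0, 0], [0, 0, 0], [0, 0, 0], [0, 0, 0]])

```text
time: 6.25
position: [0.4875, -0.0666, 0.2788]
eef_rot: [0.999, -0.044, 0.002, 0.001]
wrist_force: [0.8, 0.6, -0.6]
opening: 0.0227
```

```bash
python3 - <<'E'
from h import *
s=bot.observe();print(s['position'],R.from_quat(s['eef_rot']).as_matrix(),s['opening'],s['wrist_force'])
print((np.array([.4881,-.1446,.195])-s['position'])*100)
E
```

```text
[ 0.48749144 -0.06660695  0.27882572] [[ 0.99617892 -0.08724657  0.00394829]
 [-0.08724175 -0.99618622 -0.0013755 ]
 [ 0.00405324  0.00102579 -0.99999126]] 0.022675154191884716 [ 0.76137107  0.59587723 -0.59859092]
[ 0.0608558  -7.79930523 -8.38257176]
```

carry_out(travel=[[0, -2.5, 0], [0, -5, -1.5], [0, -7, -4], [0.1, -7.8, -6.5], [0.1, -7.8, -7.8], [0.1, -7.8, -7.8], [0.1, -7.8, -7.8]], rot=[[0, 0, 0], [0, 0, 0], [0, 0, 0], [0, 0, 0], [0, 0, 0], [0, 0, 0], [0, 0, 0]])

```text
time: 6.83
position: [0.488, -0.1442, 0.2002]
eef_rot: [0.999, -0.044, 0.001, 0.0]
wrist_force: [0.3, 0.3, 0.2]
opening: 0.0227
```

```bash
python3 - <<'E'
from h import *
im,d,s=snap('wrist','w3'); im2,d2,_=snap('side','s3'); print(s['time'],s['position'],s['wrist_force'],s['opening'])
a=cv2.resize(im2[130:270,280:440],None,fx=4,fy=4,interpolation=cv2.INTER_CUBIC);cv2.imwrite('pics/s3z.png',a[:,:,::-1])
E
```

```text
6.8333 [ 0.4880438  -0.14420895  0.20023043] [0.3019976  0.2938863  0.16501067] 0.022725869865208404
```

View pics/w3.png

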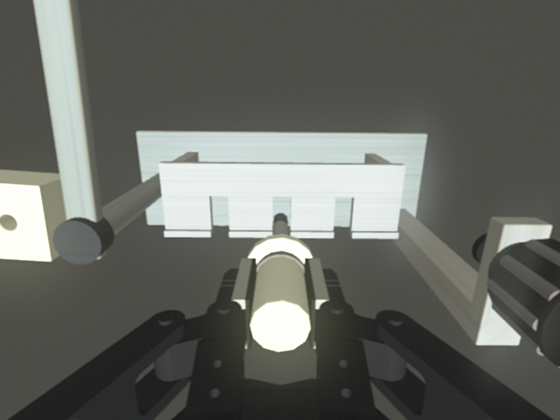

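View pics/s3z.png

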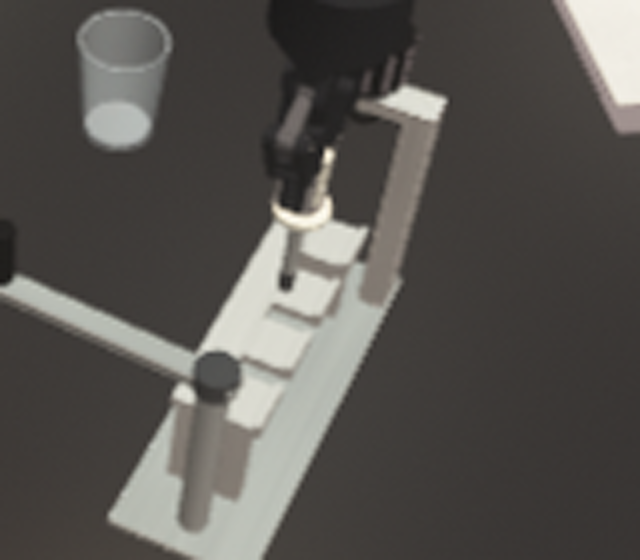

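```bash
python3 - <<'E'
from h import *
t=np.load('pics/w3.npz');s=dict(position=t['p'],eef_rot=t['q']);C=cam('wrist',s)
im=t['im'];cv2.imwrite('pics/w3z.png',cv2.resize(im[150:250,190:370],None,fx=4.4,fy=4.4,interpolation=cv2.INTER_CUBIC)[:,:,::-1])
print('slot2',atz((283,205),.09,C),'tip',atz((280,214),.116,C)); print('axis tip predicted px',proj([*t['p'][:2],.116],C))
P=pts(t['d'],C); 
for v in(202,208): print([ (u,round(float(P[v,u,2]),3)) for u in range(268,300)])
E
```

```text
slot2 [ 0.48811617 -0.14611336  0.09      ] tip [ 0.48979623 -0.14383178  0.116     ]
axis tip predicted px (np.float64(280.7311342560912), np.float64(216.2317337157281))
[(268, 0.09), (269, 0.09), (270, 0.089), (271, 0.09), (272, 0.008), (273, 0.009), (274, 0.008), (275, 0.008), (276, 0.008), (277, 0.008), (278, 0.007), (279, 0.008), (280, 0.007), (281, 0.007), (282, 0.006), (283, 0.007), (284, 0.006), (285, 0.007), (286, 0.007), (287, 0.009), (288, 0.007), (289, 0.008), (290, 0.085), (291, 0.089), (292, 0.09), (293, 0.089), (294, 0.09), (295, 0.089), (296, 0.09), (297, 0.089), (298, 0.089), (299, 0.089)]
[(268, 0.089), (269, 0.089), (270, 0.089), (271, 0.089), (272, 0.008), (273, 0.007), (274, 0.007), (275, 0.008), (276, 0.008), (277, 0.008), (278, 0.007), (279, 0.008), (280, 0.009), (281, 0.007), (282, 0.009), (283, 0.007), (284, 0.006), (285, 0.007), (286, 0.007), (287, 0.007), (288, 0.009), (289, 0.007), (290, 0.087), (291, 0.09), (292, 0.089), (293, 0.09), (294, 0.09), (295, 0.089), (296, 0.09), (297, 0.089), (298, 0.089), (299, 0.089)]
```

View pics/w3z.png

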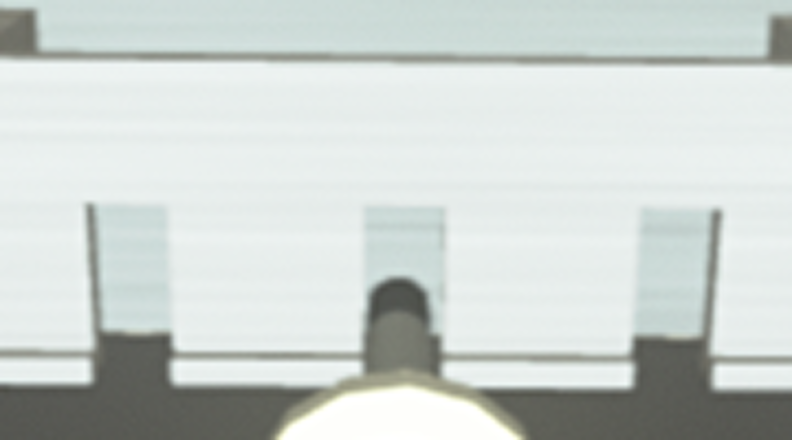

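The tip at (280,214) lines up with slot 2, whose centre is at about (281,205). Lowering.

carry_out(travel=[[0, 0, -1], [0, 0, -2], [0, 0, -3], [0, 0, -4], [0, 0, -5], [0, 0, -6], [0, 0, -7], [0, 0, -8], [0, 0, -8.6], [0, 0, -9], [0, 0, -9]], rot=[[0, 0, 0], [0, 0, 0], [0, 0, 0], [0, 0, 0], [0, 0, 0], [0, 0, 0], [0, 0, 0], [0, 0, 0], [0, 0, 0], [0, 0, 0], [0, 0, 0]])

```text
time: 7.85
position: [0.4888, -0.144, 0.111]
eef_rot: [0.999, -0.043, 0.002, 0.0]
wrist_force: [-0.2, 0.8, -0.8]
opening: 0.0228
```

```bash
python3 - <<'E'
from h import *
im,d,s=snap('wrist','w4'); print(s['time'],s['position'],s['wrist_force'],s['opening'])
E
```

```text
7.85 [ 0.48879672 -0.14401545  0.11103986] [-0.21857016  0.76671791 -0.84951517] 0.022793544025808864
```

View pics/w4.png

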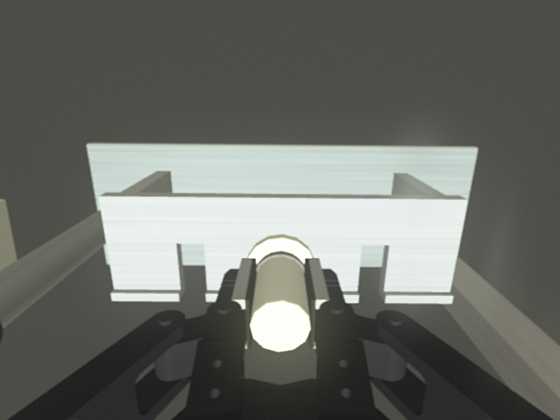

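The probe is in slot 2 and the collar is just above the plate. Lowering the last few mm.

carry_out(travel=[[0, 0, -0.3], [0, 0, -0.5], [0, 0, -0.65], [0, 0, -0.65]], rot=[[0, 0, 0], [0, 0, 0], [0, 0, 0], [0, 0, 0]])

```text
time: 8.23
position: [0.4891, -0.1441, 0.1051]
eef_rot: [0.999, -0.043, 0.003, 0.001]
wrist_force: [0.1, -0.4, -0.1]
opening: 0.0231
```

carry_out(travel=[[0, 0, -0.1], [0, 0, -0.2], [0, 0, -0.2]], rot=[[0, 0, 0], [0, 0, 0], [0, 0, 0]])

```text
time: 8.48
position: [0.4894, -0.1442, 0.104]
eef_rot: [0.999, -0.043, 0.003, 0.001]
wrist_force: [-1.8, -0.1, 5.4]
opening: 0.0227
```

carry_out(travel=[[0, 0, 0], [0, 0, 0], [0, 0, 0], [0, 0, 0], [0, 0, 0], [0, 0, 1], [0, 0, 3], [0, 0, 6], [0, 0, 9], [0, 0, 12], [0, 0, 15], [0, 0, 18]], rot=[[0, 0, 0], [0, 0, 0], [0, 0, 0], [0, 0, 0], [0, 0, 0], [0, 0, 0], [0, 0, 0], [0, 0, 0], [0, 0, 0], [0, 0, 0], [0, 0, 0], [0, 0, 0]], hand=100)

```text
time: 9.48
position: [0.4892, -0.144, 0.2864]
eef_rot: [0.999, -0.043, 0.003, 0.001]
wrist_force: [0.8, -1.3, -0.2]
opening: 0.0519
```

```bash
python3 - <<'E'
from h import *
im,d,s=snap('wrist','w5'); print(s['time'],s['position'],s['wrist_force'],s['opening'])
im2,d2,_=snap('side','s5')
im3,d3,_=snap('top','t5')
a=cv2.resize(im3[180:300,170:420],None,fx=3.2,fy=3.2,interpolation=cv2.INTER_CUBIC);cv2.imwrite('pics/t5z.png',a[:,:,::-1])
C=cam('wrist',s);z=pts(d,C)
v,u=np.mgrid[:420,:560]
m=(u>250)&(u<310)&(z[...,2]>.13)&(z[...,2]<.15)&(abs(z[...,0]-.489)<.03)&(abs(z[...,1]+.144)<.02);print(cv2.minAreaRect(z[m][:,:2].astype(np.float32)),np.median(z[m][:,2]))
E
```

```text
9.4833 [ 0.48921011 -0.1440009   0.2864341 ] [ 0.80213711 -1.29154388 -0.15867862] 0.05187544520892476
((0.487900972366333, -0.14325833320617676), (0.023150503635406494, 0.02251094952225685), 60.88313293457031) 0.14029971207933925
```

View pics/w5.png

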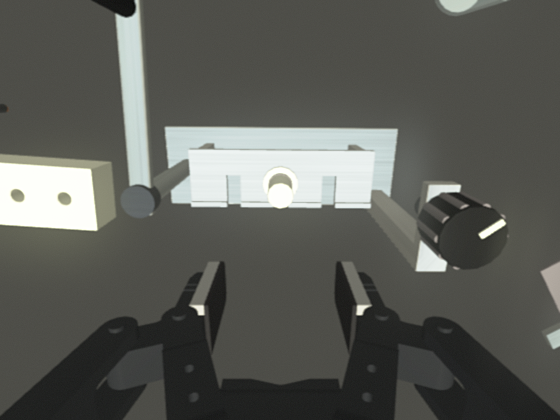

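View pics/s5.png

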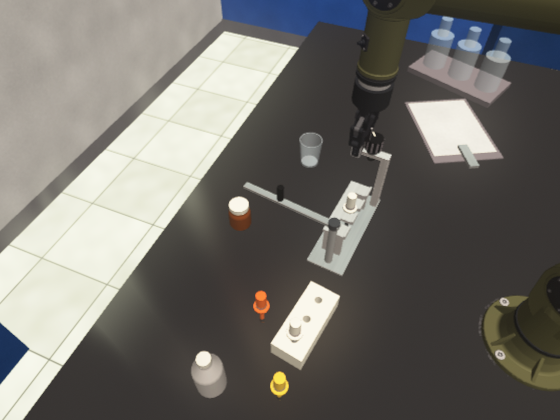

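Probe B hangs in slot 2 with its top at z 0.140. Probe A is still in its well, near side pixel (295,325). Going for A.

carry_out(travel=[[0, 3, 0], [0, 6.5, 0], [0, 10, 0], [0.1, 13.5, 0], [0.2, 17, 0], [0.3, 20.5, 0], [0.4, 24, 0], [0.5, 27.5, 0], [0.6, 31, 0], [0.8, 34, -1], [0.9, 36.5, -3], [0.9, 36.8, -6]], rot=[[0, 0, 0], [0, 0, 0], [0, 0, 0], [0, 0, 0], [0, 0, 0], [0, 0, 0], [0, 0, 0], [0, 0, 0], [0, 0, 0], [0, 0, 0], [0, 0, 0], [0, 0, 0]], hand=0)

```text
time: 10.63
position: [0.4992, 0.2305, 0.2284]
eef_rot: [0.999, -0.039, 0.007, -0.001]
wrist_force: [0.5, 0.3, 0.5]
opening: 0.0854
```

```bash
python3 - <<'E'
from h import *
im,d,s=snap('wrist','w6'); print(s['time'],s['position'],R.from_quat(s['eef_rot']).as_rotvec(),s['opening'],s['joint_pos'][-1])
C=cam('wrist',s);z=pts(d,C)
m=(z[...,2]>.125)&(z[...,2]<.137)&(abs(z[...,0]-.498)<.04)&(abs(z[...,1]-.223)<.04);r=cv2.minAreaRect(z[m][:,:2].astype(np.float32));print(r,(np.array([*r[0],.093])-s['position'])*100)
E
```

```text
10.6333 [0.4992143  0.2304556  0.22837201] [-3.13773686  0.12336647 -0.02212738] 0.0854300734918812 -2.2384733492144586
((0.4984254539012909, 0.22417299449443817), (0.022920481860637665, 0.022965112701058388), 32.7568473815918) [ -0.07888463  -0.62826013 -13.53720145]
```

View pics/w6.png

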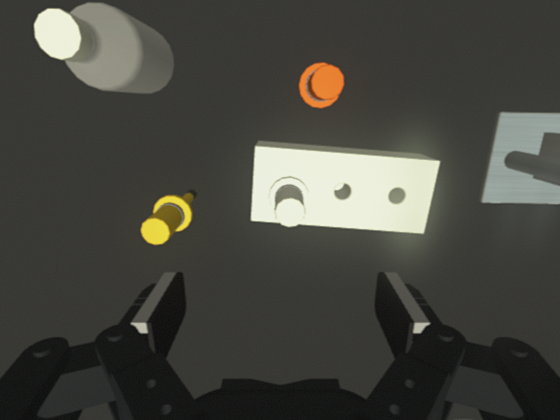

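carry_out(travel=[[-0.1, -0.6, -2.5], [-0.1, -0.6, -5], [-0.1, -0.6, -7.5], [-0.1, -0.6, -10], [-0.1, -0.6, -12], [-0.1, -0.6, -13.3], [-0.1, -0.6, -13.5], [-0.1, -0.6, -13.5]], rot=[[0, 0, 0], [0, 0, 0], [0, 0, 0], [0, 0, 0], [0, 0, 0], [0, 0, 0], [0, 0, 0], [0, 0, 0]])

```text
time: 11.35
position: [0.4943, 0.2196, 0.0851]
eef_rot: [0.999, -0.04, 0.0, 0.003]
wrist_force: [-0.1, 0.5, 0.6]
opening: 0.0857
```

```bash
python3 - <<'E'
from h import *
s=bot.observe(); print(s['time'],s['position'])
M=R.from_quat(s['eef_rot']); zt=M.as_matrix()[:,2]; print(zt, 'fix rotvec',np.cross(zt,[0,0,-1]), 'yaw x',np.degrees(np.arctan2(M.as_matrix()[1,0],M.as_matrix()[0,0])))
E
```

```text
11.35 [0.49426606 0.21961863 0.0851398 ]
[ 6.79998603e-04 -5.03984728e-03 -9.99987069e-01] fix rotvec [0.00503985 0.00068    0.        ] yaw x -4.59747679356297
```

carry_out(travel=[[0.4, 0.4, 0.9], [0.4, 0.4, 0.9], [0.4, 0.4, 0.9]], rot=[[0.005, 0, 0], [0.005, 0, 0], [0.005, 0, 0]])

```text
time: 11.6
position: [0.4999, 0.2245, 0.0964]
eef_rot: [0.999, -0.04, 0.002, -0.001]
wrist_force: [0.0, 0.5, -0.2]
opening: 0.0855
```

carry_out(travel=[[0, 0, 0], [0, 0, 0], [0, 0, 0], [0, 0, 0], [0, 0, 0], [0, 0, 0], [0, 0, 0], [0, 0, 0]], rot=[[0, 0, 0], [0, 0, 0], [0, 0, 0], [0, 0, 0], [0, 0, 0], [0, 0, 0], [0, 0, 0], [0, 0, 0]], hand=255)

```text
time: 12.27
position: [0.4999, 0.2242, 0.0964]
eef_rot: [0.999, -0.04, 0.002, -0.0]
wrist_force: [1.0, -1.1, 2.0]
opening: 0.023
```

carry_out(travel=[[0, 0, 1.5], [0, 0, 4], [0, 0, 7], [0, 0, 10], [0, 0, 13], [0, -1, 16], [0, -3, 18], [-0.2, -6, 19], [-0.3, -9, 19], [-0.4, -12, 19], [-0.5, -15, 19], [-0.6, -18, 19]], rot=[[0, 0, 0], [0, 0, 0], [0, 0, 0], [0, 0, 0], [0, 0, 0], [0, 0, 0], [0, 0, 0], [0, 0, 0], [0, 0, 0], [0, 0, 0], [0, 0, 0], [0, 0, 0]])

```text
time: 13.27
position: [0.4936, 0.043, 0.2863]
eef_rot: [0.999, -0.04, 0.002, -0.0]
wrist_force: [1.2, -0.6, -1.0]
opening: 0.0227
```

carry_out(travel=[[0, -3, 0], [0, -6, 0], [0, -9, 0], [0, -11.5, 0], [0, -13, 0], [0, -13.6, -1], [0, -13.6, -3], [0, -13.6, -5], [0, -13.6, -6.5], [0, -13.6, -6.5], [0, -13.6, -6.5]], rot=[[0, 0, 0], [0, 0, 0], [0, 0, 0], [0, 0, 0], [0, 0, 0], [0, 0, 0], [0, 0, 0], [0, 0, 0], [0, 0, 0], [0, 0, 0], [0, 0, 0]])

```text
time: 14.18
position: [0.493, -0.0918, 0.2202]
eef_rot: [0.999, -0.039, 0.001, -0.001]
wrist_force: [0.8, -1.0, 0.5]
opening: 0.0227
```

```bash
python3 - <<'E'
from h import *
im,d,s=snap('wrist','w7'); print(s['time'],s['position'],s['opening'],s['wrist_force'])
M=R.from_quat(s['eef_rot']); zt=M.as_matrix()[:,2]; print(zt, 'fix rotvec',np.cross(zt,[0,0,-1]))
C=cam('wrist',s); print((np.array([.4925,-.0948,.2])-s['position'])*100, proj([.4925,-.0948,.09],C))
cv2.imwrite('pics/w7z.png',cv2.resize(im[120:330,140:420],None,fx=2.8,fy=2.8,interpolation=cv2.INTER_CUBIC)[:,:,::-1])
E
```

```text
14.1833 [ 0.49301907 -0.09180807  0.22023998] 0.022733795972522924 [ 0.77167324 -1.0423517   0.52665457]
[ 0.00265809  0.00183553 -0.99999478] fix rotvec [-0.00183553  0.00265809  0.        ]
[-0.05190748 -0.29919262 -2.02399755] (np.float64(284.42231124308523), np.float64(198.50059963708892))
```

View pics/w7z.png

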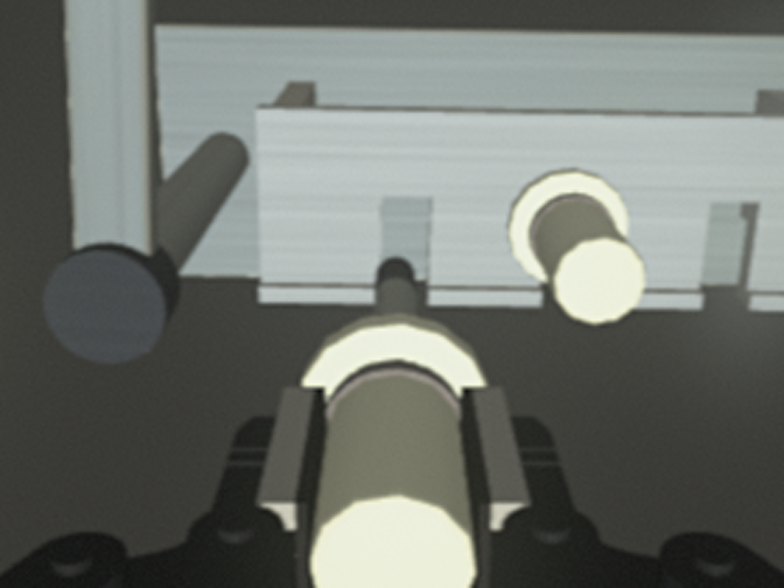

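The tip is at about x=281 and slot 1's centre is at about 284, so I'll shift y by -3 mm and lower.

carry_out(travel=[[0, -0.3, 0], [0, -0.3, -1], [0, -0.3, -2], [0, -0.3, -2.2], [0, -0.3, -2.2]], rot=[[0, 0, 0], [0, 0, 0], [0, 0, 0], [0, 0, 0], [0, 0, 0]])

```text
time: 14.65
position: [0.493, -0.095, 0.1981]
eef_rot: [0.999, -0.039, 0.001, -0.001]
wrist_force: [-0.4, 0.1, -0.7]
opening: 0.0227
```

carry_out(travel=[[0, 0, -1], [0, 0, -2], [0, 0, -3], [0, 0, -4], [0, 0, -5], [0, 0, -6], [0, 0, -7], [0, 0, -7.8], [0, 0, -8.3], [0, 0, -8.5], [0, 0, -8.5]], rot=[[0, 0, 0], [0, 0, 0], [0, 0, 0], [0, 0, 0], [0, 0, 0], [0, 0, 0], [0, 0, 0], [0, 0, 0], [0, 0, 0], [0, 0, 0], [0, 0, 0]])

```text
time: 15.57
position: [0.4928, -0.0949, 0.1127]
eef_rot: [0.999, -0.039, 0.001, -0.001]
wrist_force: [-0.4, -0.9, -1.2]
opening: 0.0231
```

```bash
python3 - <<'E'
from h import *
im,d,s=snap('wrist','w8'); print(s['time'],s['position'],s['opening'],s['wrist_force'])
E
```

```text
15.5667 [ 0.49277469 -0.0949032   0.11266282] 0.023121851676289537 [-0.43163845 -0.90988574 -1.21734997]
```

View pics/w8.png

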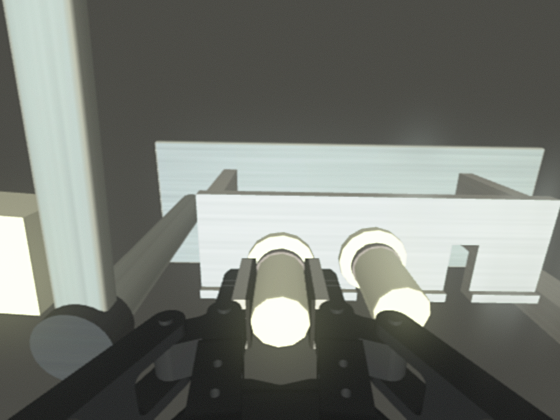

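Probe A is seated in slot 1, clear of its neighbour. Lowering to contact.

carry_out(travel=[[0, 0, -0.2], [0, 0, -0.4], [0, 0, -0.6], [0, 0, -0.7], [0, 0, -0.7]], rot=[[0, 0, 0], [0, 0, 0], [0, 0, 0], [0, 0, 0], [0, 0, 0]])

```text
time: 16.03
position: [0.4932, -0.0951, 0.1064]
eef_rot: [0.999, -0.039, 0.001, -0.001]
wrist_force: [-0.5, 0.2, 2.3]
opening: 0.0226
```

Contact is light. Opening only part way and lifting.

carry_out(travel=[[0, 0, 0], [0, 0, 0], [0, 0, 0], [0, 0, 0], [0, 0, 0], [0, 0, 0.7], [0, 0, 2], [0, 0, 4], [0, 0, 7], [0, 0, 10], [0, 0, 13], [0, 0, 16]], rot=[[0, 0, 0], [0, 0, 0], [0, 0, 0], [0, 0, 0], [0, 0, 0], [0, 0, 0], [0, 0, 0], [0, 0, 0], [0, 0, 0], [0, 0, 0], [0, 0, 0], [0, 0, 0]], hand=154)

```text
time: 17.03
position: [0.493, -0.0949, 0.2685]
eef_rot: [0.999, -0.039, 0.002, -0.001]
wrist_force: [0.2, 0.1, 0.1]
opening: 0.0338
```

```bash
python3 - <<'E'
from h import *
im,d,s=snap('wrist','w9'); im2,_,_=snap('side','s9'); print(s['time'],s['position'],s['opening'],s['wrist_force'],s['joint_pos'])
C=cam('wrist',s);z=pts(d,C)
for y in(-.0948,-.1446):
    m=(z[...,2]>.13)&(z[...,2]<.15)&(abs(z[...,0]-.489)<.03)&(abs(z[...,1]-y)<.02);print(cv2.minAreaRect(z[m][:,:2].astype(np.float32)),np.median(z[m][:,2]))
pv=np.array([.4988,-.0251]);
for k in bot.place_of('wrist','gate_handle'): print(k['confidence'],k['pixel'],atz(k['pixel'],.184,C))
a=cv2.resize(im2[130:270,220:440],None,fx=3.6,fy=3.6,interpolation=cv2.INTER_CUBIC);cv2.imwrite('pics/s9z.png',a[:,:,::-1])
E
```

```text
17.0333 [ 0.4930078  -0.09487008  0.26851575] 0.033839775573274285 [0.2403453  0.13306002 0.13055836] [ 0.68156584  0.00737909 -0.5415037   1.7384258   0.00202693  1.39363812
 -1.50980165]
((0.49187377095222473, -0.09421521425247192), (0.022846613079309464, 0.022759096696972847), 34.04865264892578) 0.14032667357204706
((0.4877387285232544, -0.14307637512683868), (0.023073192685842514, 0.02312300354242325), 5.92843770980835) 0.14025907895404457
```

View pics/w9.png

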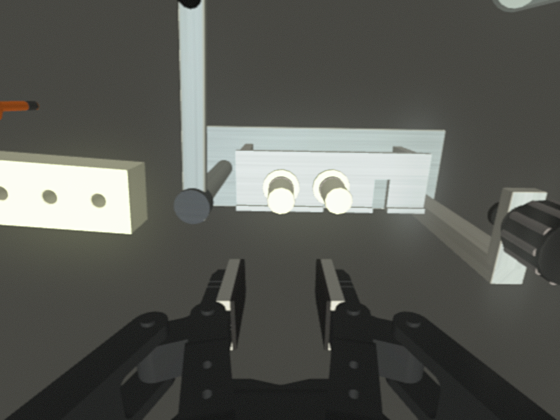

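View pics/s9z.png

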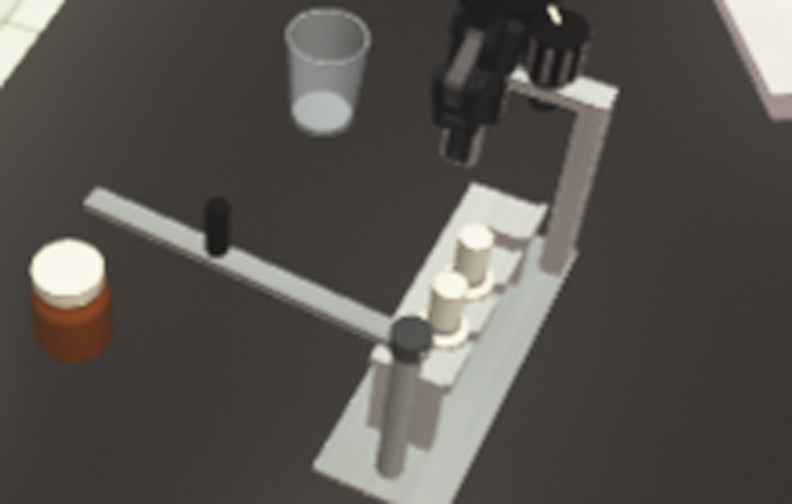

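Both probes are seated, with tops at z 0.140. Now the gate handle, at about (0.642,-0.0465).

carry_out(travel=[[3, 1, 0], [6, 2, 0], [9, 3, 0], [12, 4, 0], [14, 4.6, 0], [14.9, 4.8, 0], [14.9, 4.8, -1], [14.9, 4.8, -1], [14.9, 4.8, -1]], rot=[[0, 0, 0], [0, 0, 0], [0, 0, 0], [0, 0, 0], [0, 0, 0], [0, 0, 0], [0, 0, 0], [0, 0, 0], [0, 0, 0]], hand=75)

```text
time: 17.93
position: [0.6421, -0.048, 0.2582]
eef_rot: [0.999, -0.04, 0.003, 0.0]
wrist_force: [0.2, -0.6, 0.1]
opening: 0.0603
```

```bash
python3 - <<'E'
from h import *
im,d,s=snap('wrist','w10'); print(s['time'],s['position'],s['opening'],s['joint_pos'])
C=cam('wrist',s);z=pts(d,C)
m=(z[...,2]>.19)&(z[...,2]<.21)&(abs(z[...,0]-.642)<.025)&(abs(z[...,1]+.046)<.025);print(cv2.minAreaRect(z[m][:,:2].astype(np.float32)),np.median(z[m][:,2]))
E
```

```text
17.9333 [ 0.64206676 -0.04799643  0.2581533 ] 0.0603246964124845 [ 0.49157098  0.34901468 -0.59664062  1.41582169  0.19660963  1.4309529
 -1.75362487]
((0.6432668566703796, -0.046150825917720795), (0.014989244751632214, 0.015215564519166946), 37.52875900268555) 0.20307235767899037
```

View pics/w10.png

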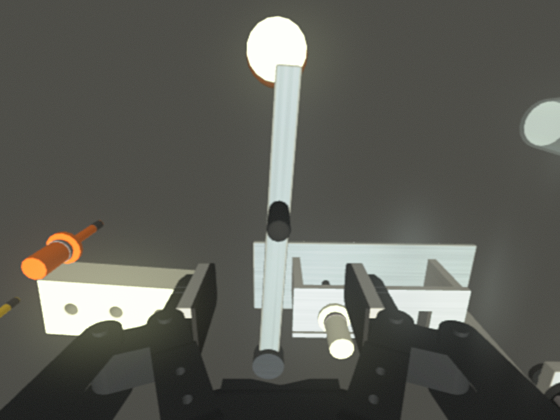

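The handle is at about (279,215), under the tool. But something looks off at the rack: a dark tip shows at (325,283) and I can see only one probe. Checking the side view.

```bash
python3 - <<'E'
from h import *
im2,_,_=snap('side','s11');im3,_,_=snap('top','t11')
a=cv2.resize(im2[130:330,220:440],None,fx=2.9,fy=2.9,interpolation=cv2.INTER_CUBIC);cv2.imwrite('pics/s11z.png',a[:,:,::-1])
t=np.load('pics/w10.npz')
cv2.imwrite('pics/w10z.png',cv2.resize(t['im'][230:400,230:490],None,fx=3,fy=3,interpolation=cv2.INTER_CUBIC)[:,:,::-1])
E
```

```text
(no output)
```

View pics/s11z.png

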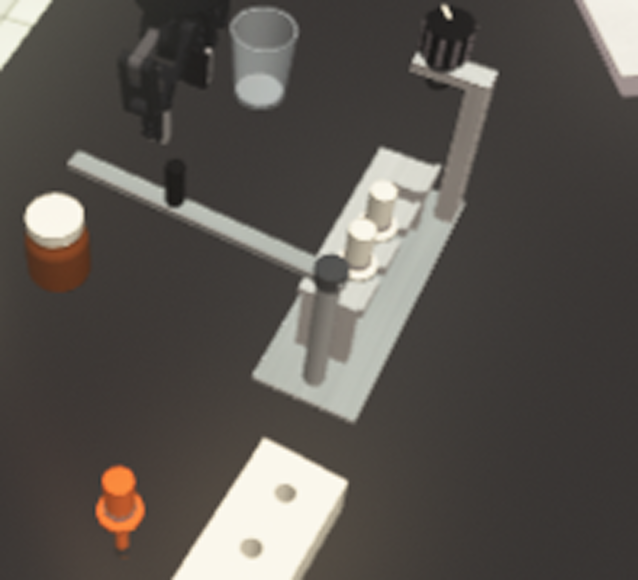

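View pics/w10z.png

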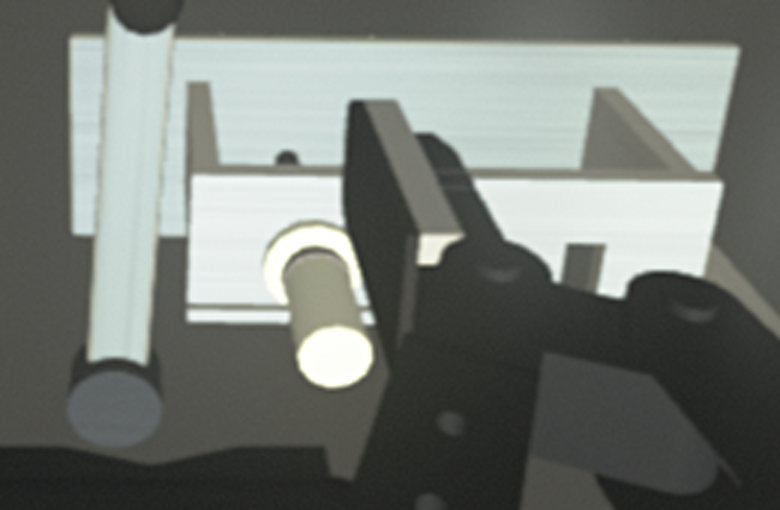

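View pics/t11.png

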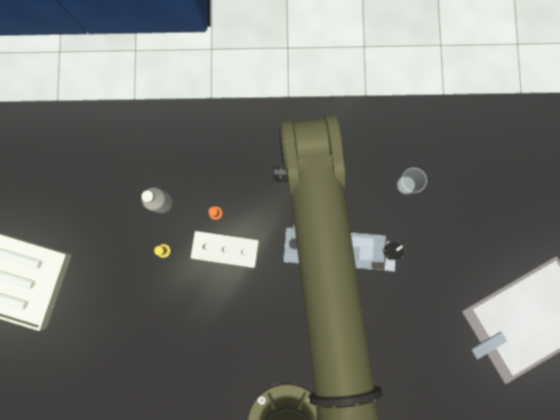

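It was only occlusion: the finger hid the second probe, and the dark tip is the hung probe's tube seen past the plate's back edge. Both probes are fine. Lowering onto the handle.

carry_out(travel=[[0, 0.1, -2], [0, 0.1, -4], [0, 0.1, -6], [0, 0.1, -8], [0, 0.1, -8.8], [0, 0.1, -9], [0, 0.1, -9]], rot=[[0, 0, 0], [0, 0, 0], [0, 0, 0], [0, 0, 0], [0, 0, 0], [0, 0, 0], [0, 0, 0]])

```text
time: 18.67
position: [0.6429, -0.0473, 0.1705]
eef_rot: [0.999, -0.04, 0.004, 0.001]
wrist_force: [0.3, -0.1, -0.7]
opening: 0.0606
```

carry_out(travel=[[0, 0, 0], [0, 0, 0], [0, 0, 0], [0, 0, 0], [0, 0, 0], [0, 0, 0], [0, 0, 0]], rot=[[0, 0, 0], [0, 0, 0], [0, 0, 0], [0, 0, 0], [0, 0, 0], [0, 0, 0], [0, 0, 0]], hand=255, grip_force=20)

```text
time: 19.25
position: [0.6434, -0.0473, 0.1717]
eef_rot: [0.999, -0.04, 0.005, 0.001]
wrist_force: [-1.3, 0.1, 6.6]
opening: 0.0152
```

```bash
python3 - <<'E'
from h import *
s=bot.observe();p=s['position'];print(s['time'],p,s['opening'],s['wrist_force'])
pv=np.array([.4990,-.0250]);h=p[:2].copy();h[0]=max(h[0],0)
r=.145;a0=np.arctan2(*(h-pv)[::-1]);a1=np.radians(-95.1);print(np.degrees(a0),np.linalg.norm(h-pv))
rr=np.linalg.norm(h-pv)
for k in range(1,25):
    a=a0+(a1-a0)*k/24;print(k,np.round((pv+rr*np.array([np.cos(a),np.sin(a)])-h)*100,1))
E
```

```text
19.25 [ 0.64344443 -0.04727215  0.17168106] 0.015239804843948084 [-1.28742474  0.10473614  6.61101358]
-8.765507601872821 0.14615143970051986
1 [-0.2 -0.9]
2 [-0.4 -1.8]
3 [-0.7 -2.7]
4 [-1.  -3.5]
5 [-1.4 -4.4]
6 [-1.8 -5.2]
7 [-2.3 -5.9]
8 [-2.9 -6.7]
9 [-3.4 -7.4]
10 [-4.1 -8.1]
11 [-4.7 -8.7]
12 [-5.4 -9.3]
13 [-6.2 -9.8]
14 [ -6.9 -10.3]
15 [ -7.7 -10.8]
16 [ -8.6 -11.2]
17 [ -9.4 -11.5]
18 [-10.3 -11.8]
19 [-11.2 -12. ]
20 [-12.1 -12.2]
21 [-13.  -12.3]
22 [-13.9 -12.4]
23 [-14.8 -12.4]
24 [-15.7 -12.3]
```

carry_out(travel=[[-0.2, -0.9, 0], [-0.4, -1.8, 0], [-0.7, -2.7, 0], [-1.0, -3.5, 0], [-1.4, -4.4, 0], [-1.8, -5.2, 0], [-2.3, -5.9, 0], [-2.9, -6.7, 0], [-3.4, -7.4, 0], [-4.1, -8.1, 0], [-4.7, -8.7, 0], [-5.4, -9.3, 0]], rot=[[0, 0, 0], [0, 0, 0], [0, 0, 0], [0, 0, 0], [0, 0, 0], [0, 0, 0], [0, 0, 0], [0, 0, 0], [0, 0, 0], [0, 0, 0], [0, 0, 0], [0, 0, 0]])

```text
time: 20.25
position: [0.5885, -0.1404, 0.1717]
eef_rot: [0.999, -0.04, 0.005, 0.0]
wrist_force: [0.0, 1.1, 2.1]
opening: 0.0151
```

```bash
python3 - <<'E'
from h import *
s=bot.observe();p=s['position'];print(s['time'],p,s['opening'],s['wrist_force'])
pv=np.array([.4990,-.0250]);h=p[:2]
a0=np.arctan2(*(h-pv)[::-1]);a1=np.radians(-95.1);rr=np.linalg.norm(h-pv);print(np.degrees(a0),rr)
for k in range(1,13):
    a=a0+(a1-a0)*k/12;print(k,np.round((pv+.1455*np.array([np.cos(a),np.sin(a)])-h)*100,1))
E
```

```text
20.25 [ 0.58854014 -0.14039263  0.17169191] 0.015099128744266652 [0.01824221 1.1103652  2.05491463]
-52.189943321104984 0.14605785267242374
1 [-0.8 -0.5]
2 [-1.5 -1. ]
3 [-2.3 -1.4]
4 [-3.2 -1.8]
5 [-4.  -2.1]
6 [-4.9 -2.4]
7 [-5.7 -2.7]
8 [-6.6 -2.8]
9 [-7.5 -2.9]
10 [-8.4 -3. ]
11 [-9.3 -3. ]
12 [-10.2  -3. ]
```

carry_out(travel=[[-0.8, -0.5, 0], [-1.5, -1.0, 0], [-2.3, -1.4, 0], [-3.2, -1.8, 0], [-4.0, -2.1, 0], [-4.9, -2.4, 0], [-5.7, -2.7, 0], [-6.6, -2.8, 0], [-7.5, -2.9, 0], [-8.4, -3.0, 0], [-9.3, -3.0, 0], [-10.1, -3.0, 0]], rot=[[0, 0, 0], [0, 0, 0], [0, 0, 0], [0, 0, 0], [0, 0, 0], [0, 0, 0], [0, 0, 0], [0, 0, 0], [0, 0, 0], [0, 0, 0], [0, 0, 0], [0, 0, 0]])

```text
time: 21.25
position: [0.4866, -0.1702, 0.1716]
eef_rot: [0.999, -0.04, 0.005, 0.0]
wrist_force: [2.8, 2.3, -0.2]
opening: 0.0153
```

```bash
python3 - <<'E'
from h import *
im,d,s=snap('wrist','w12'); im2,_,_=snap('side','s12'); print(s['time'],s['position'],s['opening'],s['wrist_force'])
a=cv2.resize(im2[100:270,280:440],None,fx=3.5,fy=3.5,interpolation=cv2.INTER_CUBIC);cv2.imwrite('pics/s12z.png',a[:,:,::-1])
E
```

```text
21.25 [ 0.48655264 -0.17024629  0.17162254] 0.015258276664480508 [ 2.7820247   2.31106686 -0.17243403]
```

View pics/w12.png

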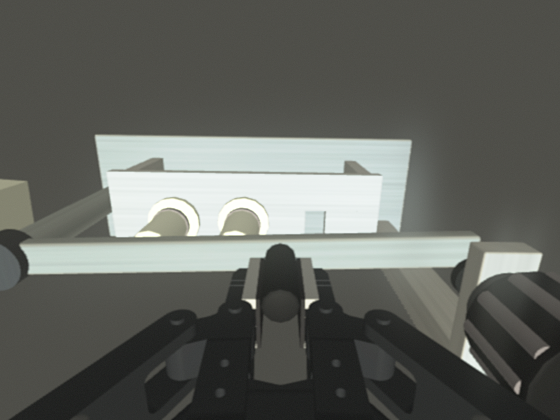

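View pics/s12z.png

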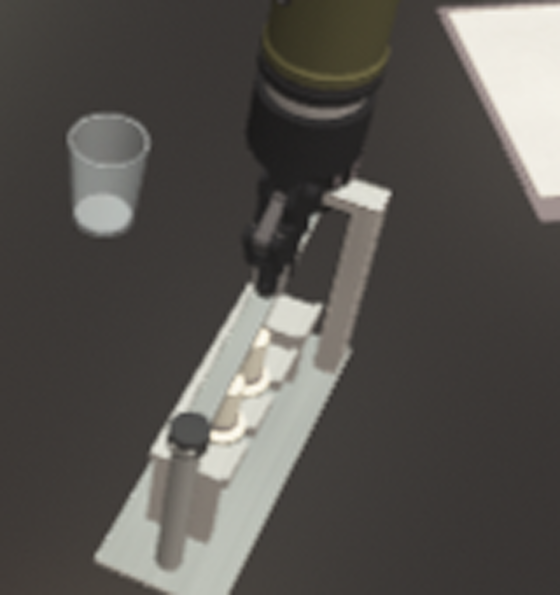

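```bash
python3 - <<'E'
from h import *
t=np.load('pics/w12.npz');s=dict(position=t['p'],eef_rot=t['q']);C=cam('wrist',s);Z=pts(t['d'],C);z=Z[...,2]
v,u=np.mgrid[:420,:560]
def line(m,n):
    q=Z[m][:,:2]; r=cv2.minAreaRect(q.astype(np.float32)); 
    xs=[];ys=[]
    vx,vy,x0,y0=cv2.fitLine(q.astype(np.float32),cv2.DIST_HUBER,0,.001,.001).ravel();print(n,r,np.degrees(np.arctan2(vx*np.sign(vy),vy*np.sign(vy))),np.median(z[m]))
bar=(abs(z-.159)<.004)&(v>225)&(v<280)&(u>25)&(u<475)&((u<225)|(u>335))
line(bar,'bar')
line((abs(z-.089)<.004)&(v>165)&(v<205)&(u>100)&(u<385),'plate')
# back edge of plate & bar back edge
def edge(lo,hi,cols,zz):
    P=[]
    for c in cols:
        col=abs(z[lo:hi,c]-zz)<.004
        if col.any(): P.append(Z[lo+np.argmax(col),c,:2])
    P=np.array(P,np.float32);vx,vy,a,b=cv2.fitLine(P,cv2.DIST_HUBER,0,.001,.001).ravel();print(np.degrees(np.arctan2(vx/vy,1)),a,b)
edge(220,280,[*range(30,225),*range(335,470)],.159);edge(150,200,range(115,375),.09);edge(120,160,range(105,405),.008)
E
```

```text
bar ((0.4917784631252289, -0.15290144085884094), (0.2353563755750656, 0.019080782309174538), 86.55050659179688) 3.4339776 0.158372585636032
plate ((0.5107823014259338, -0.1463770568370819), (0.190771222114563, 0.024181175976991653), 85.35003662109375) 5.193236 0.08948452431927181
3.5650077 0.50075555 -0.14963466
5.531282 0.5211584 -0.14787059
5.548747 0.53916526 -0.13015239
```

The gate still reads about 2° open against the rack edge, roughly 5 mm at the handle. I'll push a little further.

carry_out(travel=[[-0.3, 0, 0], [-0.6, 0, 0], [-0.9, 0.1, 0], [-0.9, 0.1, 0], [-0.9, 0.1, 0]], rot=[[0, 0, 0], [0, 0, 0], [0, 0, 0], [0, 0, 0], [0, 0, 0]], grip_force=40)

```text
time: 21.77
position: [0.4811, -0.1698, 0.1717]
eef_rot: [0.999, -0.039, 0.009, 0.001]
wrist_force: [16.2, -0.5, -9.2]
opening: 0.0144
```

```bash
cat > gate.py <<'E'
from h import *
def gate(n,lo=215,hi=285,skip=(225,335)):
    im,d,s=snap('wrist',n); print(s['time'],s['position'],s['opening'],s['wrist_force'])
    C=cam('wrist',s);Z=pts(d,C);z=Z[...,2]
    X,Y=Z[...,0],Z[...,1]
    def L(m,nm):
        # back edge: max x per y-bin
        q=Z[m];b=np.round((q[:,1])/.003).astype(int);P=[]
        for k in np.unique(b):
            w=q[b==k]
            if len(w)>2:P.append(w[np.argmax(w[:,0]),:2])
        P=np.array(P,np.float32);vx,vy,a,c=cv2.fitLine(P,cv2.DIST_HUBER,0,.001,.001).ravel();r=np.degrees(np.arctan(vx/vy));print(nm,len(P),r,a-(c+.14)*vx/vy);return r
    g=L((abs(z-.159)<.004)&(Y<-.04)&(Y>-.25)&(abs(X-.49)<.03)&(abs(Y+.17)>.035),'bar')
    p=L((abs(z-.09)<.003)&(Y<-.06)&(Y>-.235)&(X>.5)&(X<.55),'plate'); print('open rad',np.radians(p-g))
E
python3 -c "
from gate import *
gate('w13')"
```

```text
21.7667 [ 0.48105184 -0.16980502  0.17173956] 0.014389438179569716 [16.21644497 -0.50303383 -9.20884735]
bar 49 5.511072 0.4976571
plate 59 5.5287557 0.5219678
open rad 0.0003086354
```

The gate is shut against its stop, with its angle matching the plate to 0.000 rad. Releasing in place and rising.

carry_out(travel=[[0, 0, 0], [0, 0, 0], [0, 0, 0], [0, 0, 0], [0, 0, 0], [0, 0, 1], [0, 0, 3], [0, 0, 6], [0, 0, 9], [0, 0, 12], [0, 0, 14], [0, 0, 14]], rot=[[0, 0, 0], [0, 0, 0], [0, 0, 0], [0, 0, 0], [0, 0, 0], [0, 0, 0], [0, 0, 0], [0, 0, 0], [0, 0, 0], [0, 0, 0], [0, 0, 0], [0, 0, 0]], hand=100)

```text
time: 22.82
position: [0.4831, -0.1703, 0.3177]
eef_rot: [0.999, -0.039, 0.013, 0.003]
wrist_force: [0.7, -0.2, 1.2]
opening: 0.0515
```

```bash
python3 - <<'E'
from gate import *
gate('w14')
im,d,s=snap('wrist','w14b');C=cam('wrist',s);Z=pts(d,C);z=Z[...,2]
m=(z>.228)&(z<.245)&(abs(Z[...,0]-.477)<.035)&(abs(Z[...,1]+.264)<.035);r=cv2.minAreaRect(Z[m][:,:2].astype(np.float32));c=cv2.minEnclosingCircle(Z[m][:,:2].astype(np.float32));print(r,c,np.median(z[m]));print(s['joint_pos'])
for k in bot.place_of('wrist','knob_grip'): print(k['confidence'],atz(k['pixel'],.222,C))
zz=R.from_quat(s['eef_rot']).as_matrix()[:,2];print('fix',np.cross(zz,[0,0,-1]))
E
```

```text
22.8167 [ 0.48309242 -0.1703394   0.31768973] 0.051503672757470476 [ 0.69996202 -0.2178356   1.1981322 ]
bar 49 5.552661 0.49728218
plate 59 5.6358867 0.52162296
open rad 0.001452563
((0.4768417775630951, -0.2629152238368988), (0.044752802699804306, 0.044326212257146835), 51.411624908447266) ((0.47651129961013794, -0.2634696960449219), 0.02354169823229313) 0.23744761858823843
[ 0.82061341 -0.0024857  -0.5275515   1.65576973 -0.00222549  1.46492999
 -1.35613994]
0.86 [ 0.47759444 -0.26639725  0.222     ]
fix [0.00573461 0.02233446 0.        ]
```

View pics/w14.png

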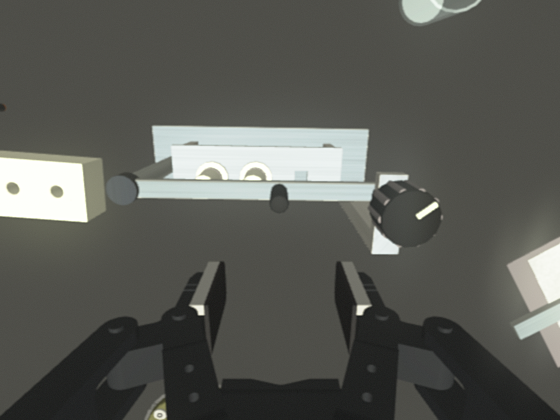

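The gate is still shut after release. The knob centre is at (0.4768,-0.2633) with its top at 0.238, and the white index line points to about (427,210) in the image. Moving above it and winding the wrist back.

carry_out(travel=[[-0.2, -3, 0], [-0.4, -6, 0], [-0.6, -9, 0], [-0.6, -9.3, 0], [-0.6, -9.3, 0], [-0.6, -9.3, 0]], rot=[[0.006, 0.022, 0], [0.006, 0.022, 0], [0.006, 0.022, 0], [0.006, 0.022, 0], [0.006, 0.022, 0], [0.006, 0.022, 0]], hand=0)

```text
time: 23.47
position: [0.4743, -0.262, 0.3103]
eef_rot: [0.999, -0.039, -0.003, -0.002]
wrist_force: [0.4, 0.2, 0.2]
opening: 0.0854
```

carry_out(travel=[[0, 0, 0], [0, 0, 0], [0, 0, 0], [0, 0, 0], [0, 0, 0], [0, 0, 0], [0, 0, 0], [0, 0, 0], [0, 0, 0], [0, 0, 0], [0, 0, 0], [0, 0, 0]], rot=[[0, 0, 0.12], [0, 0, 0.24], [0, 0, 0.36], [0, 0, 0.48], [0, 0, 0.6], [0, 0, 0.72], [0, 0, 0.84], [0, 0, 0.96], [0, 0, 1.08], [0, 0, 1.2], [0, 0, 1.32], [0, 0, 1.4]])

```text
time: 24.47
position: [0.4746, -0.2597, 0.3101]
eef_rot: [0.787, 0.617, -0.004, 0.0]
wrist_force: [0.1, -0.3, 0.0]
opening: 0.0856
```

carry_out(travel=[[0, 0, 0], [0, 0, 0], [0, 0, 0], [0, 0, 0], [0, 0, 0], [0, 0, 0], [0, 0, 0], [0, 0, 0], [0, 0, 0], [0, 0, 0], [0, 0, 0], [0, 0, 0]], rot=[[0, 0, 0.12], [0, 0, 0.24], [0, 0, 0.36], [0, 0, 0.48], [0, 0, 0.6], [0, 0, 0.72], [0, 0, 0.84], [0, 0, 0.96], [0, 0, 1.08], [0, 0, 1.2], [0, 0, 1.32], [0, 0, 1.4]])

```text
time: 25.47
position: [0.4749, -0.2574, 0.3098]
eef_rot: [0.2, 0.98, -0.003, 0.002]
wrist_force: [0.4, -0.7, -0.4]
opening: 0.0853
```

```bash
python3 - <<'E'
from h import *
im,d,s=snap('wrist','w15');C=cam('wrist',s);Z=pts(d,C);z=Z[...,2]
print(s['time'],s['position'],s['joint_pos'],s['opening'])
m=(z>.228)&(z<.245)&(abs(Z[...,0]-.477)<.035)&(abs(Z[...,1]+.264)<.035);r=cv2.minAreaRect(Z[m][:,:2].astype(np.float32));print(r,np.median(z[m]))
zz=R.from_quat(s['eef_rot']).as_matrix()[:,2];print('fix',np.cross(zz,[0,0,-1]))
E
```

```text
25.4667 [ 0.47490616 -0.25738443  0.30979336] [ 1.00514549  0.08700614 -0.59577748  1.58723957  0.05385749  1.47642759
  1.57459022] 0.085299342087444
((0.47612515091896057, -0.2645009756088257), (0.04630003869533539, 0.044477153569459915), 15.953011512756348) 0.23741431342643177
fix [0.00682372 0.00354842 0.        ]
```

View pics/w15.png

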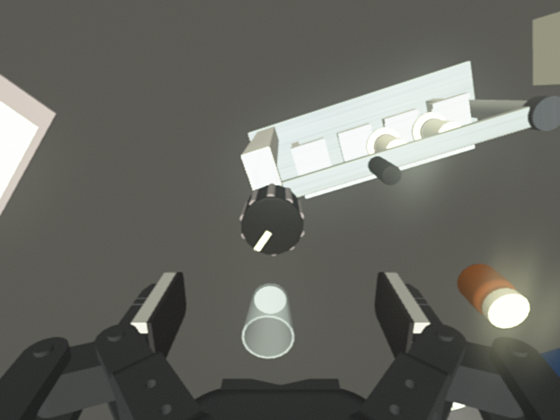

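carry_out(travel=[[0.1, -0.3, 0], [0.2, -0.6, 0], [0.2, -0.6, 0], [0.2, -0.6, 0], [0.2, -0.6, 0], [0.2, -0.6, 0], [0.2, -0.6, 0], [0.2, -0.6, 0]], rot=[[0.007, 0.004, 0.12], [0.007, 0.004, 0.24], [0.007, 0.004, 0.36], [0.007, 0.004, 0.48], [0.007, 0.004, 0.6], [0.007, 0.004, 0.7], [0.007, 0.004, 0.7], [0.007, 0.004, 0.7]])

```text
time: 26.18
position: [0.4771, -0.2623, 0.3097]
eef_rot: [-0.148, 0.989, 0.001, 0.001]
wrist_force: [0.2, 0.1, -0.4]
opening: 0.0854
```

carry_out(travel=[[0, 0, -2], [0, 0, -4], [0, 0, -6], [0, 0, -8], [0, 0, -9.5], [0, 0, -10.3], [0, 0, -10.5], [0, 0, -10.5]], rot=[[0, 0, 0], [0, 0, 0], [0, 0, 0], [0, 0, 0], [0, 0, 0], [0, 0, 0], [0, 0, 0], [0, 0, 0]])

```text
time: 26.85
position: [0.4771, -0.2619, 0.2046]
eef_rot: [-0.148, 0.989, 0.001, 0.0]
wrist_force: [0.0, -0.6, 0.8]
opening: 0.0853
```

```bash
python3 - <<'E'
from h import *
im,d,s=snap('wrist','w16')
print(s['time'],s['position'],s['joint_pos'],s['opening'],s['wrist_force'])
zz=R.from_quat(s['eef_rot']).as_matrix()[:,2];print('fix',np.cross(zz,[0,0,-1]),(np.array([.4765,-.2637,.204])-s['position'])*100)
E
```

```text
26.85 [ 0.47710343 -0.26188297  0.20461212] [ 1.03135671  0.15727843 -0.63075445  1.73323975  0.09365813  1.28281737
  2.24673345] 0.08530235086870516 [ 0.04128377 -0.61206502  0.80940348]
fix [-0.00274798  0.00048267  0.        ] [-0.06034341 -0.1817031  -0.06121181]
```

View pics/w16.png

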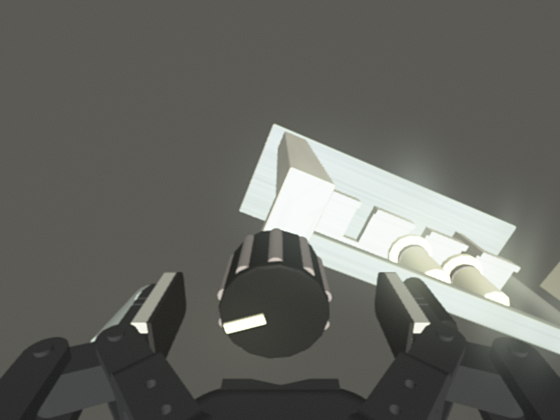

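The knob sits between the fingers, centred at about (275,305). Correcting by 2 mm and gripping.

carry_out(travel=[[0, -0.2, 0], [0, -0.2, 0], [0, -0.2, 0]], rot=[[0, 0, 0], [0, 0, 0], [0, 0, 0]])

```text
time: 27.15
position: [0.478, -0.2645, 0.2063]
eef_rot: [-0.147, 0.989, 0.0, 0.002]
wrist_force: [-0.5, 0.3, -0.9]
opening: 0.0851
```

carry_out(travel=[[0, 0, 0], [0, 0, 0], [0, 0, 0], [0, 0, 0], [0, 0, 0], [0, 0, 0]], rot=[[0, 0, 0], [0, 0, 0], [0, 0, 0], [0, 0, 0], [0, 0, 0], [0, 0, 0]], hand=255, grip_force=50)

```text
time: 27.65
position: [0.4779, -0.2643, 0.2067]
eef_rot: [-0.147, 0.989, 0.0, 0.001]
wrist_force: [-2.0, 1.7, 3.8]
opening: 0.043
```

carry_out(travel=[[0, 0, 0], [0, 0, 0], [0, 0, 0], [0, 0, 0], [0, 0, 0], [0, 0, 0], [0, 0, 0], [0, 0, 0], [0, 0, 0], [0, 0, 0], [0, 0, 0], [0, 0, 0]], rot=[[0, 0, -0.1], [0, 0, -0.2], [0, 0, -0.3], [0, 0, -0.4], [0, 0, -0.5], [0, 0, -0.6], [0, 0, -0.7], [0, 0, -0.8], [0, 0, -0.9], [0, 0, -1.0], [0, 0, -1.1], [0, 0, -1.2]])

```text
time: 28.65
position: [0.4774, -0.2659, 0.2068]
eef_rot: [0.439, 0.898, -0.002, 0.002]
wrist_force: [-1.0, -2.3, 2.0]
opening: 0.043
```

```bash
python3 - <<'E'
from h import *
im,d,s=snap('wrist','w17')
print(s['time'],s['position'],s['joint_pos'],s['opening'],s['wrist_force'],s['wrist_torque'])
zz=R.from_quat(s['eef_rot']).as_matrix()[:,2];print('fix',np.cross(zz,[0,0,-1]))
E
```

```text
28.65 [ 0.4774032  -0.26589275  0.20677763] [ 0.9456243   0.1460851  -0.53217005  1.7316524   0.0805888   1.28154954
  1.05604291] 0.04301029602363766 [-1.04564782 -2.34509224  2.03484902] [-0.54259113  0.43312181  0.01083077]
fix [0.00430393 0.00154354 0.        ]
```

View pics/w17.png

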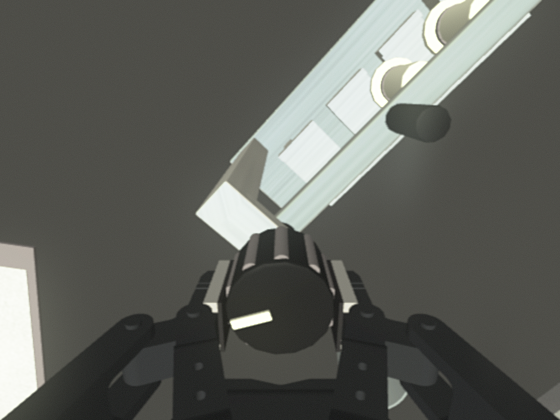

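The index line at (250,320) keeps its place relative to the fingers, so the knob is turning with the gripper. Continuing.

carry_out(travel=[[0, 0.1, 0], [0, 0.2, 0], [0, 0.2, 0], [0, 0.2, 0], [0, 0.2, 0], [0, 0.2, 0], [0, 0.2, 0], [0, 0.2, 0], [0, 0.2, 0], [0, 0.2, 0], [0, 0.2, 0], [0, 0.2, 0]], rot=[[0, 0, -0.1], [0, 0, -0.2], [0, 0, -0.3], [0, 0, -0.4], [0, 0, -0.5], [0, 0, -0.6], [0, 0, -0.7], [0, 0, -0.8], [0, 0, -0.9], [0, 0, -1.0], [0, 0, -1.1], [0, 0, -1.2]])

```text
time: 29.7
position: [0.4756, -0.266, 0.2067]
eef_rot: [0.872, 0.489, -0.004, 0.001]
wrist_force: [-3.6, -3.8, 2.9]
opening: 0.0429
```

carry_out(travel=[[0, 0, 0], [0, 0, 0], [0, 0, 0], [0, 0, 0], [0, 0, 0], [0, 0, 0], [0, 0, 0], [0, 0, 0], [0, 0, 0], [0, 0, 0], [0, 0, 0], [0, 0, 0]], rot=[[0, 0, -0.1], [0, 0, -0.2], [0, 0, -0.3], [0, 0, -0.4], [0, 0, -0.5], [0, 0, -0.6], [0, 0, -0.7], [0, 0, -0.8], [0, 0, -0.9], [0, 0, -1.0], [0, 0, -1.1], [0, 0, -1.2]])

```text
time: 30.7
position: [0.4749, -0.2644, 0.2067]
eef_rot: [0.996, -0.089, -0.005, -0.003]
wrist_force: [-3.5, 3.2, 4.8]
opening: 0.043
```

```bash
python3 - <<'E'
from h import *
im,d,s=snap('wrist','w18')
print(s['time'],s['position'],s['joint_pos'],s['opening'],s['wrist_force'],s['wrist_torque'])
zz=R.from_quat(s['eef_rot']).as_matrix()[:,2];print('fix',np.cross(zz,[0,0,-1]))
E
```

```text
30.7 [ 0.47490127 -0.26444395  0.20672866] [ 0.79341794  0.13664074 -0.3625918   1.73139897  0.04842649  1.29373848
 -1.32986789] 0.0430393788540398 [-3.49050207  3.18127743  4.84457479] [0.70673686 0.80121819 0.02988554]
fix [-0.00624904 -0.00931611 -0.        ]
```

View pics/w18.png

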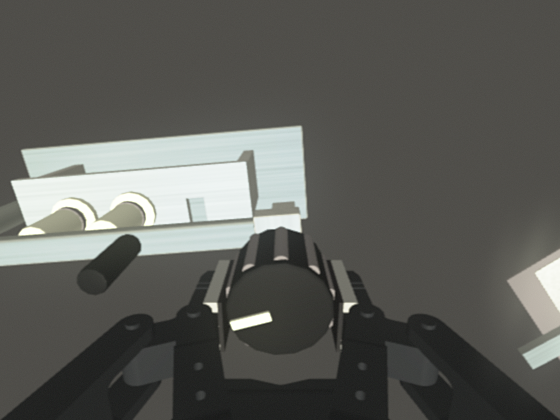

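carry_out(travel=[[0.1, 0, 0], [0.1, 0, 0], [0.1, 0, 0], [0.1, 0, 0], [0.1, 0, 0], [0.1, 0, 0], [0.1, 0, 0], [0.1, 0, 0], [0.1, 0, 0], [0.1, 0, 0], [0.1, 0, 0], [0.1, 0, 0]], rot=[[0, 0, -0.1], [0, 0, -0.2], [0, 0, -0.3], [0, 0, -0.4], [0, 0, -0.5], [0, 0, -0.6], [0, 0, -0.7], [0, 0, -0.8], [0, 0, -0.9], [0, 0, -1.0], [0, 0, -1.1], [0, 0, -1.1]])

```text
time: 31.75
position: [0.476, -0.2632, 0.2068]
eef_rot: [0.801, -0.599, -0.003, -0.005]
wrist_force: [-1.3, 3.4, 3.0]
opening: 0.0428
```

```bash
python3 - <<'E'
from h import *
im,d,s=snap('wrist','w19')
print(s['time'],s['position'],s['joint_pos'],s['opening'],s['wrist_force'],s['wrist_torque'])
zz=R.from_quat(s['eef_rot']).as_matrix()[:,2];print('fix',np.cross(zz,[0,0,-1]))
E
```

```text
31.75 [ 0.47597483 -0.26322192  0.20675254] [ 0.73234824  0.12790457 -0.29062169  1.73781804  0.02578156  1.2857272
 -2.41808748] 0.04278185221412104 [-1.32845292  3.44875821  3.00050834] [ 0.65143972  0.34787807 -0.01345549]
fix [-0.01258642  0.00105087  0.        ]
```

View pics/w19.png

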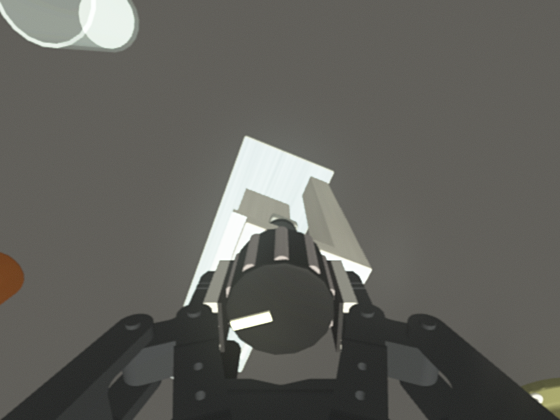

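The knob has turned 4.7 rad so far with no torque rise. Releasing to re-grip.

carry_out(travel=[[0, 0, 0], [0, 0, 0], [0, 0, 0], [0, 0, 0], [0, 0, 0], [0, 0, 0], [0, 0, 1], [0, 0, 3], [0, 0, 5], [0, 0, 6], [0, 0, 6]], rot=[[0, 0, 0], [0, 0, 0], [0, 0, 0], [0, 0, 0], [0, 0, 0], [0, 0, 0], [-0.012, 0, 0], [-0.012, 0, 0], [-0.012, 0, 0], [-0.012, 0, 0], [-0.012, 0, 0]], hand=0)

```text
time: 32.72
position: [0.4774, -0.2638, 0.2701]
eef_rot: [0.802, -0.597, 0.003, -0.001]
wrist_force: [0.6, 0.3, 0.4]
opening: 0.0853
```

carry_out(travel=[[0, 0, 0], [0, 0, 0], [0, 0, 0], [0, 0, 0], [0, 0, 0], [0, 0, 0], [0, 0, 0], [0, 0, 0], [0, 0, 0], [0, 0, 0], [0, 0, 0], [0, 0, 0]], rot=[[0, 0, 0.12], [0, 0, 0.24], [0, 0, 0.36], [0, 0, 0.48], [0, 0, 0.6], [0, 0, 0.72], [0, 0, 0.84], [0, 0, 0.96], [0, 0, 1.08], [0, 0, 1.2], [0, 0, 1.32], [0, 0, 1.4]])

```text
time: 33.72
position: [0.477, -0.2636, 0.269]
eef_rot: [0.998, 0.063, 0.001, -0.003]
wrist_force: [0.2, 0.5, 0.8]
opening: 0.0854
```

carry_out(travel=[[0, 0, 0], [0, 0, 0], [0, 0, 0], [0, 0, 0], [0, 0, 0], [0, 0, 0], [0, 0, 0], [0, 0, 0], [0, 0, 0], [0, 0, 0], [0, 0, 0], [0, 0, 0]], rot=[[0, 0, 0.12], [0, 0, 0.24], [0, 0, 0.36], [0, 0, 0.48], [0, 0, 0.6], [0, 0, 0.72], [0, 0, 0.84], [0, 0, 0.96], [0, 0, 1.08], [0, 0, 1.2], [0, 0, 1.32], [0, 0, 1.4]])

```text
time: 34.72
position: [0.4766, -0.2634, 0.2679]
eef_rot: [0.721, 0.693, -0.001, -0.004]
wrist_force: [-0.0, 0.7, -0.6]
opening: 0.0854
```

carry_out(travel=[[0, 0, 0], [0, 0, 0], [0, 0, 0], [0, 0, 0], [0, 0, 0], [0, 0, 0], [0, 0, 0], [0, 0, 0], [0, 0, 0], [0, 0, 0], [0, 0, 0], [0, 0, 0]], rot=[[0, 0, 0.12], [0, 0, 0.24], [0, 0, 0.36], [0, 0, 0.48], [0, 0, 0.6], [0, 0, 0.72], [0, 0, 0.84], [0, 0, 0.96], [0, 0, 1.08], [0, 0, 1.2], [0, 0, 1.2], [0, 0, 1.2]])

```text
time: 35.72
position: [0.4762, -0.2632, 0.2671]
eef_rot: [0.205, 0.979, -0.003, -0.003]
wrist_force: [0.8, 0.4, -0.1]
opening: 0.0856
```

```bash
python3 - <<'E'
from h import *
im,d,s=snap('wrist','w20')
print(s['time'],s['position'],s['joint_pos'],s['opening'],s['wrist_force'],s['wrist_torque'])
zz=R.from_quat(s['eef_rot']).as_matrix()[:,2];print('fix',np.cross(zz,[0,0,-1]),(np.array([.4765,-.2637,.206])-s['position'])*100)
E
```

```text
35.7167 [ 0.47620895 -0.26324229  0.26707127] [ 0.90740264  0.1101926  -0.49114014  1.64401351  0.05965051  1.40522374
  1.56646187] 0.08563246961682781 [ 0.83071893  0.3907304  -0.11180065] [-0.07004105 -0.04334862  0.04202173]
fix [ 0.00447425 -0.00702861  0.        ] [ 0.02910546 -0.04577082 -6.10712747]
```

View pics/w20.png

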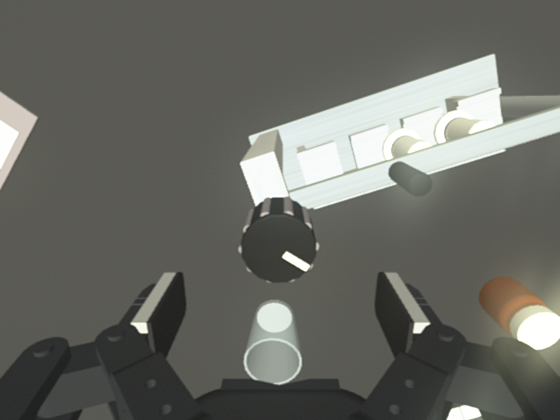

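The index line at (295,262) agrees with about 4.7 rad of clockwise turn. Lowering and gripping again.

carry_out(travel=[[0, -0.05, -2], [0, -0.05, -4], [0, -0.05, -5.5], [0, -0.05, -6.1], [0, -0.05, -6.1], [0, -0.05, -6.1]], rot=[[0.004, -0.007, 0], [0.004, -0.007, 0], [0.004, -0.007, 0], [0.004, -0.007, 0], [0.004, -0.007, 0], [0.004, -0.007, 0]])

```text
time: 36.27
position: [0.4765, -0.2638, 0.2066]
eef_rot: [0.205, 0.979, -0.0, 0.0]
wrist_force: [0.0, -0.0, 0.6]
opening: 0.0854
```

carry_out(travel=[[0, 0, 0], [0, 0, 0], [0, 0, 0], [0, 0, 0], [0, 0, 0], [0, 0, 0]], rot=[[0, 0, 0], [0, 0, 0], [0, 0, 0], [0, 0, 0], [0, 0, 0], [0, 0, 0]], hand=255, grip_force=60)

```text
time: 36.77
position: [0.4766, -0.2647, 0.2079]
eef_rot: [0.206, 0.979, -0.001, 0.001]
wrist_force: [-2.0, -0.6, 5.7]
opening: 0.0422
```

carry_out(travel=[[0, 0, 0], [0, 0, 0], [0, 0, 0], [0, 0, 0], [0, 0, 0], [0, 0, 0], [0, 0, 0], [0, 0, 0], [0, 0, 0], [0, 0, 0]], rot=[[0, 0, -0.1], [0, 0, -0.2], [0, 0, -0.3], [0, 0, -0.4], [0, 0, -0.5], [0, 0, -0.6], [0, 0, -0.7], [0, 0, -0.8], [0, 0, -0.9], [0, 0, -1.0]])

```text
time: 37.6
position: [0.4765, -0.2649, 0.2079]
eef_rot: [0.651, 0.759, -0.002, 0.0]
wrist_force: [-0.6, -0.6, 0.7]
opening: 0.0427
```

```bash
python3 - <<'E'
from h import *
im,d,s=snap('wrist','w21')
print(s['time'],s['position'],s['joint_pos'][-1],s['opening'],s['wrist_force'],s['wrist_torque'])
E
```

```text
37.6 [ 0.47650942 -0.26486229  0.20792487] 0.5611789447221844 0.042678774370935556 [-0.56026541 -0.55444756  0.67817923] [-0.1393283   0.17003171  0.22848783]
```

View pics/w21.png

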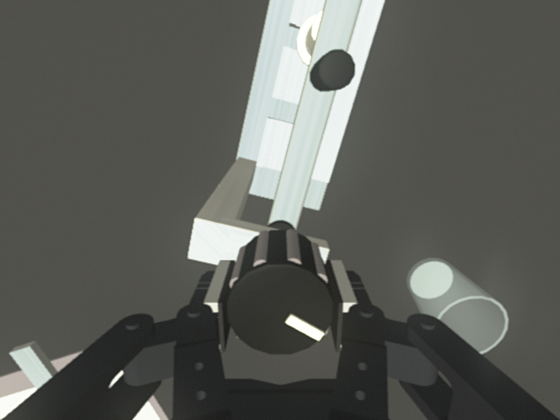

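Torque is now about 0.23 N·m, so it is tight or slipping. Turning well past that.

carry_out(travel=[[0, 0, 0], [0, 0, 0], [0, 0, 0], [0, 0, 0], [0, 0, 0], [0, 0, 0], [0, 0, 0], [0, 0, 0], [0, 0, 0], [0, 0, 0]], rot=[[0, 0, -0.1], [0, 0, -0.2], [0, 0, -0.3], [0, 0, -0.4], [0, 0, -0.5], [0, 0, -0.6], [0, 0, -0.7], [0, 0, -0.8], [0, 0, -0.9], [0, 0, -1.0]])

```text
time: 38.48
position: [0.4763, -0.2648, 0.2079]
eef_rot: [0.937, 0.35, -0.002, -0.001]
wrist_force: [-1.4, 0.5, 0.8]
opening: 0.0424
```

```bash
python3 - <<'E'
from h import *
im,d,s=snap('wrist','w22')
print(s['time'],s['position'],s['joint_pos'][-1],s['opening'],s['wrist_force'],s['wrist_torque'])
E
```

```text
38.4833 [ 0.47628145 -0.26484737  0.20792963] -0.43650865202012346 0.04241363477341204 [-1.38933394  0.54711724  0.78019102] [-0.13339317  0.21376422  0.19451268]
```

View pics/w22.png

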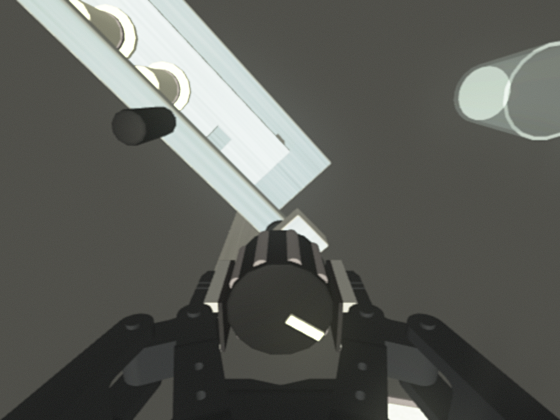

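carry_out(travel=[[0, 0.05, 0], [0, 0.05, 0], [0, 0.05, 0], [0, 0.05, 0], [0, 0.05, 0], [0, 0.05, 0], [0, 0.05, 0], [0, 0.05, 0], [0, 0.05, 0], [0, 0.05, 0]], rot=[[0, 0, -0.1], [0, 0, -0.2], [0, 0, -0.3], [0, 0, -0.4], [0, 0, -0.5], [0, 0, -0.6], [0, 0, -0.7], [0, 0, -0.8], [0, 0, -0.9], [0, 0, -1.0]])

```text
time: 39.37
position: [0.4762, -0.2646, 0.2079]
eef_rot: [0.99, -0.144, -0.001, -0.001]
wrist_force: [-0.7, -1.1, 1.5]
opening: 0.0425
```

```bash
python3 - <<'E'
from h import *
im,d,s=snap('wrist','w23')
print(s['time'],s['position'],s['joint_pos'][-1],s['opening'],s['wrist_force'],s['wrist_torque'])
E
```

```text
39.3667 [ 0.47617512 -0.26463326  0.20792634] -1.431420008214004 0.04247768690931149 [-0.7249182  -1.1417868   1.47927956] [-0.27594411  0.17018731  0.24340811]
```

View pics/w23.png

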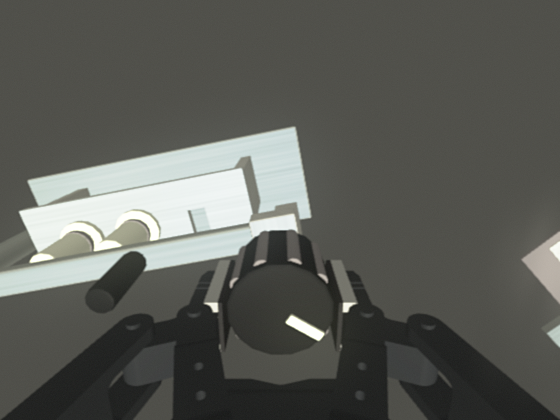

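The knob has turned 7.7 rad in all, at about 0.24 N·m through the last 2 rad, so the ratchet slipped. Releasing and checking.

carry_out(travel=[[0, 0, 0], [0, 0, 0], [0, 0, 0], [0, 0, 0], [0, 0, 0], [0, 0, 0], [0, 0, 1], [0, 0, 3], [0, 0, 6], [0, 0, 9], [0, 0, 12], [0, 2, 14]], rot=[[0, 0, 0], [0, 0, 0], [0, 0, 0], [0, 0, 0], [0, 0, 0], [0, 0, 0], [0, 0, 0], [0, 0, 0], [0, 0, 0], [0, 0, 0], [0, 0, 0], [0, 0, 0]], hand=0)

```text
time: 40.42
position: [0.4757, -0.2489, 0.3515]
eef_rot: [0.989, -0.149, 0.0, 0.001]
wrist_force: [0.8, -0.2, -0.0]
opening: 0.0857
```

carry_out(travel=[[0, 3, 0], [0, 6, 0], [0, 9, 0], [0, 9, 0], [0, 9, 0]], rot=[[0, 0, 0], [0, 0, 0], [0, 0, 0], [0, 0, 0], [0, 0, 0]])

```text
time: 40.83
position: [0.4761, -0.1569, 0.3529]
eef_rot: [0.989, -0.147, 0.001, 0.001]
wrist_force: [-0.2, -0.9, -0.8]
opening: 0.0855
```

```bash
python3 - <<'E'
from gate import *
gate('w24')
im,d,s=snap('side','s24')
a=cv2.resize(im[110:330,220:440],None,fx=2.7,fy=2.7,interpolation=cv2.INTER_CUBIC);cv2.imwrite('pics/s24z.png',a[:,:,::-1])
E
```

```text
40.8333 [ 0.47614407 -0.15687275  0.35288088] 0.08552350080240033 [-0.16939098 -0.94899403 -0.81016188]
bar 49 5.539622 0.49735525
plate 59 5.546814 0.5218617
open rad 0.00012552644
```

View pics/w24.png

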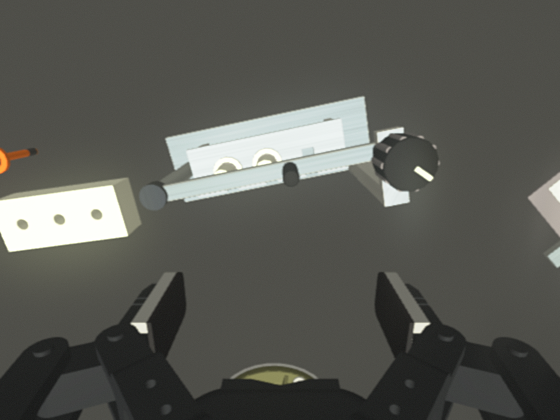

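View pics/s24z.png

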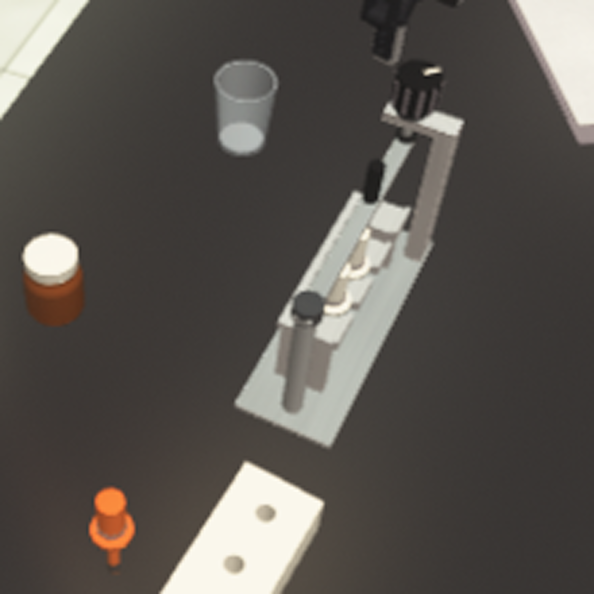

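```bash
python3 - <<'E'
from h import *
t=np.load('pics/w24.npz');C=cam('wrist',dict(position=t['p'],eef_rot=t['q']));Z=pts(t['d'],C);z=Z[...,2]
for x,y in((.4925,-.0948),(.4881,-.1446)):
    rr=np.hypot(Z[...,0]-x,Z[...,1]-y); m=(rr<.024)&(z>.0925)&(z<.1);q=Z[m];print(len(q),np.median(q[:,2]),q[:,2].std(),q[:,0].max()-x, q[:,1].min()-y,q[:,1].max()-y)
bot.sign_off(); print(bot.observe()['time'])
E
```

```text
171 0.09528857402634561 0.000993088903283263 0.016805778693182283 -0.017194729176204307 0.017633629888611446
181 0.09541986009122483 0.0008699336226613839 0.017224052316210825 -0.016140383363083904 0.018636199300569284
the job is handed in; nothing more can be done
the job is handed in; nothing more can be done
```

The job is done and handed in at about 41 s of the 208 s allowed. Only two probes were present; the holder's middle well was empty.

- **Probes:** One hangs in slot 1 and the other in slot 2. The last check put both collar tops at 95.3–95.4 mm, flat on the plate (96 mm nominal, and the camera depth reads about 0.5 mm low). Both axes are within about 1 mm of their slot centres.
- **Gate:** I swung it shut by its handle. My first stop left it about 2° open, so I pushed it the last few mm onto its stop. After the clamping and release it read 0.0001 rad open.
- **Knob:** I turned it about 7.7 rad clockwise in two grips. The torque rose to about 0.2–0.25 N·m by the first reading of the second grip and stayed there for the last 2 rad. The index line turned with the fingers throughout, so the screw is tight and the ratchet slipped more than 1 rad.
- **Left alone:** I did not touch the bottle, beaker, jar or the orange and yellow look-alikes. The beaker, jar and orange look-alike were in place in the last side view; the bottle and the yellow look-alike were outside it.

No check failed at the end. At one point it looked as if a probe had shifted in the rack, but a finger was just hiding it from the wrist camera. I saw no knocked probe or slackened grip.

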